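# Sort tested steel parts into the customers' sample trays

## Task

The hardness tests are finished: sort the four loose steel parts back into the trays, each into the tray whose fixed sample has the same shape. Set every part down flat in the middle of its tray, let it go, and leave the oil bottle and the caliper where they are.

Things in the scene. Friction and masses are not known exactly. Their poses are not given: they have to be found in the camera images.
- ring: plain round steel ring, 48 mm outside diameter with a 26 mm through hole; loose, 25 mm high with vertical sides, 0.18 to 0.35 kg, lies flat on the bench; origin at the middle of its footprint on the underside, z up
- hex: hexagonal steel nut blank, 40 mm across flats (flats face +-y and every 60 degrees on), 46 mm across corners, with a through hole about 20 mm wide; loose, 25 mm high with vertical sides, 0.18 to 0.35 kg, lies flat on the bench; origin at the middle of its footprint on the underside, z up
- cam: egg-shaped steel cam disc, 55 mm long along its x axis; the big round end (radius 20 mm, centred 7.5 mm towards -x from the origin, where it is 40 mm wide across y) tapers to a small nose (radius 9 mm) at +x; loose, 25 mm high with vertical sides, 0.18 to 0.35 kg, lies flat on the bench; origin at the middle of its footprint on the underside, z up
- fork: U-shaped steel fork (clevis): closed back at -x, two straight prongs reaching to +x, 46 mm long in x, 44 mm wide across its parallel outer sides (faces +-y), slot 18 mm wide; loose, 25 mm high with vertical sides, 0.18 to 0.35 kg, lies flat on the bench; origin at the middle of its footprint on the underside, z up
- tray_ring: blue-grey open tray, fixed; 100 mm square outside, 92 inside, walls up to 10 mm and inner floor 4 mm above the bench, dark 60 mm round patch at its middle; a tab on its +x side carries a fixed 6 mm thick steel sample 84 mm from the tray's middle, with the outline of the round ring; origin at the centre of the square on the underside, x towards the sample, z up
- tray_hex: blue-grey open tray, fixed; 100 mm square outside, 92 inside, walls up to 10 mm and inner floor 4 mm above the bench, dark 60 mm round patch at its middle; a tab on its +x side carries a fixed 6 mm thick steel sample 84 mm from the tray's middle, with the outline of the hexagonal nut; origin at the centre of the square on the underside, x towards the sample, z up
- tray_cam: blue-grey open tray, fixed; 100 mm square outside, 92 inside, walls up to 10 mm and inner floor 4 mm above the bench, dark 60 mm round patch at its middle; a tab on its +x side carries a fixed 6 mm thick steel sample 84 mm from the tray's middle, with the outline of the egg-shaped cam; origin at the centre of the square on the underside, x towards the sample, z up
- tray_fork: blue-grey open tray, fixed; 100 mm square outside, 92 inside, walls up to 10 mm and inner floor 4 mm above the bench, dark 60 mm round patch at its middle; a tab on its +x side carries a fixed 6 mm thick steel sample 84 mm from the tray's middle, with the outline of the U-shaped fork; origin at the centre of the square on the underside, x towards the sample, z up
- oil: small oil bottle, 40 mm diameter, 100 mm tall, loose bystander beside the trays; origin at the centre of its underside; leave alone
- caliper: steel caliper lying flat, 200 mm long along its x, loose bystander beside the trays; origin under the middle of its beam; leave alone
There are look-alikes about, which are no part of the job. Leave any black or yellow look-alike of the fork alone. What is shaped like the tray_fork but green is not meant.

How it is judged:
At the end, for the whole second after the job is handed in: Each of the four parts lies flat (within 0.1 rad) on the floor of the tray whose sample has its shape (underside no more than 3 mm above the floor), its origin within 15 mm of the tray's middle, released and at rest (horizontal distance between ring and tray_ring below 0.015 m and z of ring in the frame of tray_ring below 0.007 m and angle between each of ring, hex, cam, fork's own z axis and vertical below 0.1 rad and linear speed of each of ring, hex, cam, fork below 0.02 m/s and horizontal distance between hex and tray_hex below 0.015 m and z of hex in the frame of tray_hex below 0.007 m and horizontal distance between cam and tray_cam below 0.015 m and z of cam in the frame of tray_cam below 0.007 m and horizontal distance between fork and tray_fork below 0.015 m and z of fork in the frame of tray_fork below 0.007 m); the robot touches nothing.
It fails at once if the oil bottle was disturbed (moved more than 15 mm) (distance of oil from where it was at the start of the episode above 0.015 m).
It fails at once if the caliper was disturbed (moved more than 15 mm) (distance of caliper from where it was at the start of the episode above 0.015 m).
It also fails if it takes over 86 s, if anything falls off the work surface, if the arm or the gripper's body presses on something with over 40 N, if the wrist force passes 120 N, or if a joint passes its speed limit or range.

## Robot

A 6-joint arm with a two-finger parallel gripper is mounted at the origin on the work surface. World frame = base frame: x ahead of the robot, y to its left, z up, the work surface at z = 0. Lengths are in m, angles in rad, forces in N, time in s.
With the tool pointing down it reaches from about 0.425 to 0.925 m from the base axis. Payload 12.5 kg.
Tool frame: the origin (TCP) lies at the very end of the fingers, on their centre line; the grasp point (between the pads) lies 19 mm behind it (bot.grasp_offset is the distance from the TCP to the grasp point, in m); x points along the fingers, y is the direction in which the jaws open and shut, and the axes are right-handed (so a half turn about x gives the same grasp; the last joint's range is limited). The gripper opens to 85 mm and grips with 20 to 120 N. Pads are 22 mm wide; open, the fingers measure 114 mm over their backs; the gripper's body (76 mm by 85 mm) begins 54 mm behind the grasp point. The pads swing forward as they close: fully open they stand 13 mm farther back than shut.
Start: joints at [1.095, 0.491, 1.559, -0, 1.092, -0.106], TCP at [0.226, 0.583, 0.203] pointing down, gripper open.
Joint ranges: [-3.1, 3.1], [-0.84, 2.19], [0.05, 2.79], [-1.13, 4.28], [0.06, 2.93], [-2.69, 2.69]. Speed limits (rad/s): [2.22, 2.22, 2.79, 3.14, 3.14, 3.14].

## Interface

Orientations are given as a rotation vector (axis times angle).
In Python, from station import bot gives the robot as it stands.
- The arm moves only by the shell command python3 -m pendant 'ROWS' [FORCE]. ROWS is JSON, a list of rows, each a list of 7 numbers: the turn, a rotation vector about the tool's x, y, z in degrees, then the shift along the tool's x, y, z in mm, then the opening, from -1 (shut) to 1 (fully open), so that 0 is half open. A call has 1 to 20 rows; each row shifts and turns the pose as measured when the row begins, along the tool's axes as they then stand; what a row does not reach is not made up. A row lasts 1/10 s, in which the tool goes at most 50 mm and 8.59 degrees, less where a joint would pass 70% of its speed; a pose out of reach is approached as far as the arm can. A call is refused whole if a number of a shift passes 50 or a number of a turn 8.59, either way. A call with a gripper value outside its range is refused whole. The fingers move at their own pace and stop on an object; FORCE is the grip in N (left out, the last holds). Time passes only in rows, so rows that do not move let the fingers close. It gives the time, the measured TCP pose, the force and the opening at its end, in the units of the state.
- bot.read_state(): the state, without advancing time (a new reading comes with each control period).
- bot.camera(name): name is "scene" or "side" or "wrist"; returns a dict with "image" (400x640x3 uint8, red, green, blue), "fovy" (degrees; the focal length in pixels is half the picture's height over the tangent of half this angle, whatever the lens; pixels are square), "cx", "cy" (the principal point, pixels), "dist_coeffs" ([k1, k2, p1, p2, k3] as OpenCV has them; the pictures are not rectified), "origin" and "orientation" of the camera in the world; the wrist camera has in their place "tool_from_camera" (4x4, takes a point from camera to tool coordinates, whose origin is the TCP and whose axes are the tool frame's). Camera axes: x right, y up, looking along -z (the intrinsics and any distortion apply to the point x, -y, -z); pixel columns grow to the right and rows downward; lengths in m; the calibration is good to about 2 mm. A picture is of the moment at which its call begins: read the wrist's pose just before it. There is no depth.
- bot.hand_in(): hands the job in, once; it reports no verdict.
The state is a dict: "t": time; "q": joint angles; "joint_velocities": joint speeds; "joint_torque": joint torques, N m; "position": TCP position; "eef_rot": TCP orientation; "ft_force": force on the tool from outside, world axes, zero at the start; "moment": the same for the moment, N m; "grip_width": opening from 0.0 (shut) to 1.0 (fully open).
Only numpy, scipy, OpenCV 4.12 (cv2) and the standard library are available. Lean on these libraries where they do the work, as an engineer would, in place of code of your own. Each camera call takes 0.05 s, during which the arm holds its last target.

## Working session

There is one attempt and no reset: what is moved stays moved. The work goes in short steps, Python scripts to look and compute and a shell command to move; the robot and the scene stay as the last step left them, time stands still between calls to the robot, and variables do not carry over. Pictures are saved under pics/ and viewed, and the job is handed in when it is done.

```bash
mkdir -p pics; ls; python3 - <<'E'
from station import bot
import cv2
for n in ["scene","side","wrist"]:
    s=bot.read_state()
    c=bot.camera(n)
    cv2.imwrite(f"pics/{n}0.png",c["image"][:,:,::-1])
    print(n,{k:v for k,v in c.items() if k!="image"})
print(s, bot.grasp_offset)
E
```

```text
pics
scene {'fovy': 46.85518705011653, 'cx': 326.3671957932481, 'cy': 198.79643626617246, 'dist_coeffs': array([-0.03689868,  0.        ,  0.        ,  0.        ,  0.        ]), 'origin': array([1.27248437, 0.13508251, 0.91348595]), 'orientation': array([0.53273819, 0.65366685, 1.65495919])}
side {'fovy': 55.915851772676355, 'cx': 319.4794793045874, 'cy': 200.3564072566036, 'dist_coeffs': array([-0.00373621,  0.        ,  0.        ,  0.        ,  0.        ]), 'origin': array([ 0.33113951, -0.65604276,  0.84786993]), 'orientation': array([ 0.69041099, -0.08575513, -0.20218242])}
wrist {'fovy': 67.39916807114483, 'cx': 311.5909437760102, 'cy': 201.98283006097293, 'dist_coeffs': array([-0.05865172,  0.        ,  0.        ,  0.        ,  0.        ]), 'tool_from_camera': array([[ 3.45215422e-04,  3.20337335e-01, -9.47303474e-01,
        -1.70748929e-01],
       [ 9.99999217e-01,  1.02873071e-03,  7.12291283e-04,
         1.09491679e-04],
       [ 1.20269367e-03, -9.47302979e-01, -3.20336730e-01,
        -8.20677294e-02],
       [ 0.00000000e+00,  0.00000000e+00,  0.00000000e+00,
         1.00000000e+00]])}
{'t': 0.1, 'q': array([ 1.09539929e+00,  4.91484561e-01,  1.55938279e+00, -4.62154777e-06,
        1.09168466e+00, -1.05610710e-01]), 'joint_velocities': array([-0.0010904 , -0.00183143, -0.0026763 , -0.00081226, -0.00093466,
        0.00123691]), 'joint_torque': array([ 3.38704172e-03, -6.19453168e+01, -2.62022316e+01, -6.23354117e-05,
        2.97624727e-03,  1.39677871e-05]), 'position': array([0.22577048, 0.58256244, 0.2027973 ]), 'eef_rot': array([ 0.28941294,  1.55152652, -0.29086542]), 'ft_force': array([ 0.38384389, -0.13741731, -0.104905  ]), 'moment': array([-2.49857751e-02, -7.05431996e-02,  4.42634706e-05]), 'grip_width': 0.9984409486026897} 0.0187
```

View pics/scene0.png

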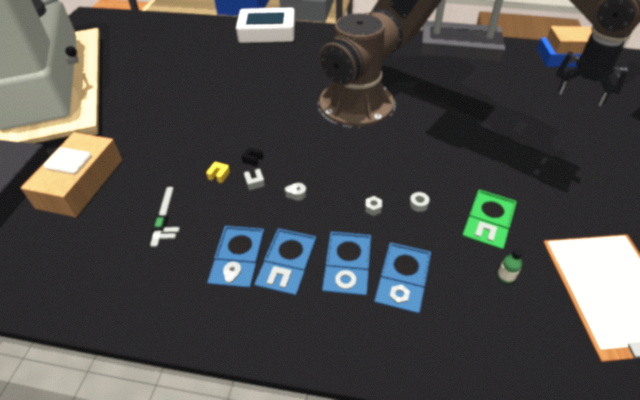

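View pics/side0.png

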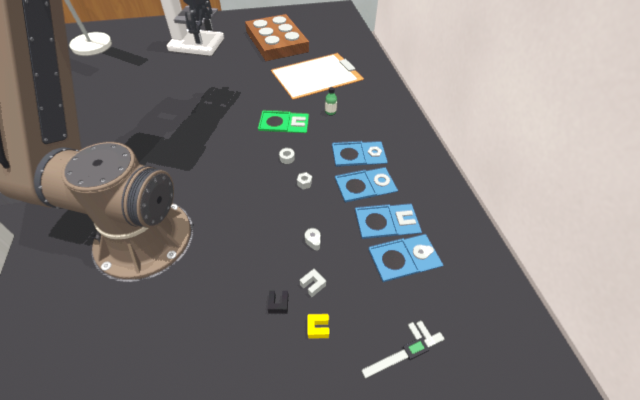

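View pics/wrist0.png

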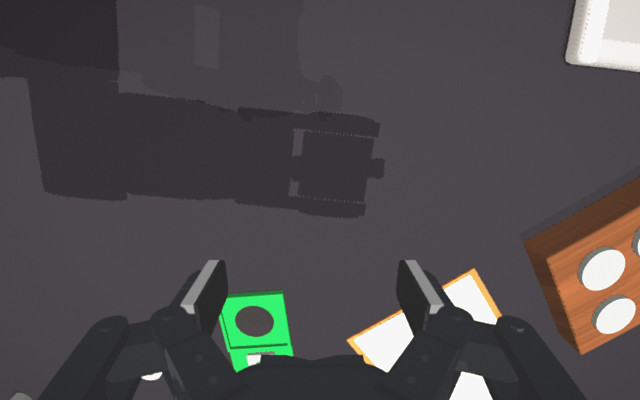

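```bash
cat > h.py <<'E'
from station import bot
import numpy as np, cv2
from scipy.spatial.transform import Rotation as R
def K(c):
    h=c["image"].shape[0]; f=h/2/np.tan(np.radians(c["fovy"])/2)
    return np.array([[f,0,c["cx"]],[0,f,c["cy"]],[0,0,1.]])
def pose(c,s=None):
    if "origin" in c: return R.from_rotvec(c["orientation"]).as_matrix(),np.array(c["origin"])
    T=np.eye(4);T[:3,:3]=R.from_rotvec(s["eef_rot"]).as_matrix();T[:3,3]=s["position"]
    T=T@c["tool_from_camera"]; return T[:3,:3],T[:3,3]
def px2w(c,uv,z,s=None):
    uv=np.array(uv,float).reshape(-1,1,2)
    p=cv2.undistortPoints(uv,K(c),np.array(c["dist_coeffs"])).reshape(-1,2)
    d=np.c_[p[:,0],-p[:,1],-np.ones(len(p))]
    Rm,o=pose(c,s); d=d@Rm.T
    return o+d*((z-o[2])/d[:,2])[:,None]
def w2px(c,P,s=None):
    Rm,o=pose(c,s); P=np.array(P,float).reshape(-1,3)
    pc=(P-o)@Rm; pc=pc*[1,-1,-1]
    return cv2.projectPoints(pc,np.zeros(3),np.zeros(3),K(c),np.array(c["dist_coeffs"]))[0].reshape(-1,2)
def topdown(c,x0,x1,y0,y1,z,ppm=1000,s=None):
    """rectified map at height z: row 0 = x1 (far), col 0 = y1 (left)"""
    H=int((x1-x0)*ppm);W=int((y1-y0)*ppm)
    r,q=np.mgrid[0:H,0:W]
    P=np.c_[(x1-(r+.5)/ppm).ravel(),(y1-(q+.5)/ppm).ravel(),np.full(H*W,z)]
    m=w2px(c,P,s).astype(np.float32).reshape(H,W,2)
    return cv2.remap(c["image"],m[...,0],m[...,1],cv2.INTER_CUBIC)
def save(n,im): cv2.imwrite(f"pics/{n}.png",im[:,:,::-1])
E
python3 - <<'E'
from h import *
S=bot.camera("scene");D=bot.camera("side")
sc={'fork':(254,178),'cam':(296,190),'hex':(373,205),'ring':(420,201),'black':(253,157),'yellow':(217,172),'green':(492,218)}
sd={'fork':(313,283),'cam':(313,239),'hex':(305,181),'ring':(287,156),'black':(278,301),'yellow':(318,326),'green':(285,121)}
for k in sc: print(k,px2w(S,sc[k],.02).round(3),px2w(D,sd[k],.02).round(3))
tr={'cam':((241,244),(394,260)),'fork':((290,249),(376,221)),'ring':((347,251),(353,185)),'hex':((406,265),(349,154)),'green':((493,209),(275,121))}
for k,(a,b) in tr.items(): print('tray',k,px2w(S,a,.004).round(3),px2w(D,b,.004).round(3))
for n,c in (("scene",S),("side",D)):
    im=topdown(c,.3,.85,-.35,.45,.025,ppm=1000); save("td_"+n,im)
E
```

```text
fork [[ 0.421 -0.23   0.02 ]] [[ 0.417 -0.235  0.02 ]]
cam [[ 0.446 -0.105  0.02 ]] [[ 0.443 -0.11   0.02 ]]
hex [[0.465 0.104 0.02 ]] [[0.461 0.098 0.02 ]]
ring [[0.431 0.224 0.02 ]] [[0.426 0.215 0.02 ]]
black [[ 0.339 -0.257  0.02 ]] [[ 0.327 -0.264  0.02 ]]
yellow [[ 0.416 -0.339  0.02 ]] [[ 0.406 -0.341  0.02 ]]
green [[0.459 0.406 0.02 ]] [[0.447 0.389 0.02 ]]
tray cam [[ 0.634 -0.203  0.004]] [[ 0.636 -0.207  0.004]]
tray fork [[ 0.629 -0.08   0.004]] [[ 0.629 -0.077  0.004]]
tray ring [[0.611 0.058 0.004]] [[0.603 0.067 0.004]]
tray hex [[0.628 0.201 0.004]] [[0.626 0.201 0.004]]
tray green [[0.412 0.416 0.004]] [[0.415 0.416 0.004]]
```

View pics/td_scene.png

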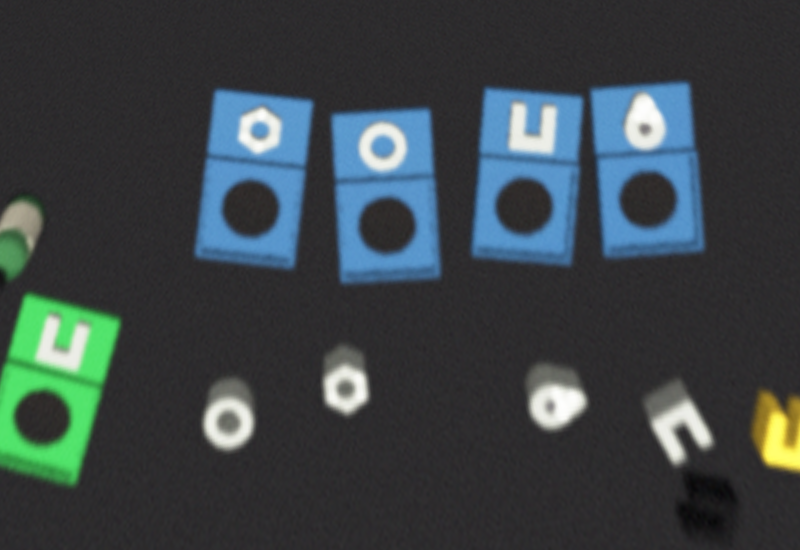

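View pics/td_side.png

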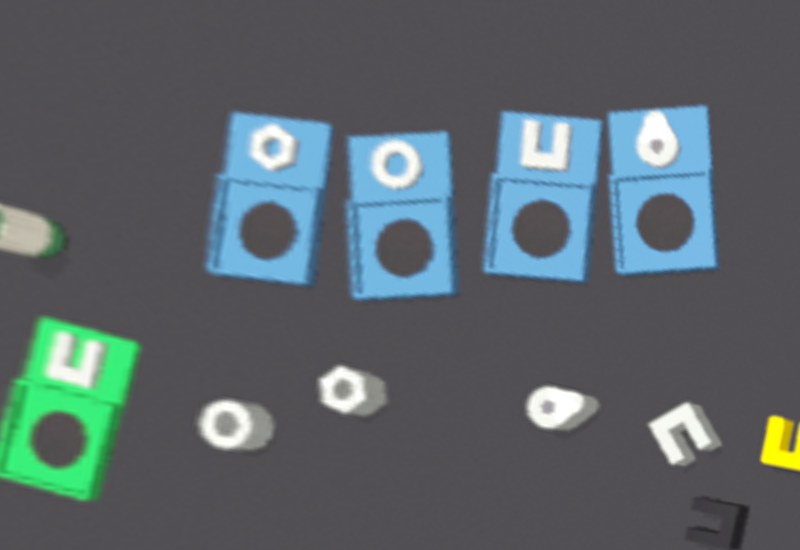

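```bash
cat > meas.py <<'E'
from h import *
def blobs(m,amin):
    cs,hi=cv2.findContours(m,cv2.RETR_EXTERNAL,cv2.CHAIN_APPROX_NONE)
    return [c for c in cs if cv2.contourArea(c)>amin]
if __name__=="__main__":
  for n,thr in (("scene",195),("side",195)):
    c=bot.camera(n)
    ppm=2000;x0,x1,y0,y1=.33,.56,-.3,.28
    im=topdown(c,x0,x1,y0,y1,.025,ppm)
    m=(im.min(2)>thr).astype(np.uint8)*255
    for b in blobs(m,800):
        (u,v),(w,h),a=cv2.minAreaRect(b); M=cv2.moments(b)
        cu,cv_=M['m10']/M['m00'],M['m01']/M['m00']
        f=lambda u,v:(round(x1-(v+.5)/ppm,4),round(y1-(u+.5)/ppm,4))
        box=[f(*p) for p in cv2.boxPoints(((u,v),(w,h),a))]
        print(n,"rect",f(u,v),round(w/ppm*1e3,1),round(h/ppm*1e3,1),"centroid",f(cu,cv_),"box",box)
    save("m_"+n,m[...,None].repeat(3,2)[::1,::1][:, :])
    x0,x1,y0,y1=.52,.80,-.28,.28
    im=topdown(c,x0,x1,y0,y1,.004,1000).astype(int)
    m=((im[...,2]-im[...,0])>40).astype(np.uint8)*255
    cs,hi=cv2.findContours(m,cv2.RETR_CCOMP,cv2.CHAIN_APPROX_NONE)
    for k,b in enumerate(cs):
        if hi[0][k][3]>=0 and cv2.contourArea(b)>1500:
            (u,v),ax,a=cv2.fitEllipse(b); print(n,"patch",round(x1-(v+.5)/1000,4),round(y1-(u+.5)/1000,4),ax)
E
python3 meas.py
```

```text
scene rect (0.4185, -0.2318) 44.1 42.4 centroid (0.4216, -0.23) box [(np.float32(0.427), np.float32(-0.2024)), (np.float32(0.4482), np.float32(-0.2391)), (np.float32(0.4101), np.float32(-0.2612)), (np.float32(0.3888), np.float32(-0.2245))]
scene rect (0.4275, 0.2216) 44.3 45.2 centroid (0.4272, 0.2214) box [(np.float32(0.4372), np.float32(0.2518)), (np.float32(0.4574), np.float32(0.2114)), (np.float32(0.4178), np.float32(0.1915)), (np.float32(0.3976), np.float32(0.232))]
scene rect (0.4468, -0.106) 40.0 47.0 centroid (0.4451, -0.1063) box [(np.float32(0.4443), np.float32(-0.0753)), (np.float32(0.4775), np.float32(-0.1085)), (np.float32(0.4493), np.float32(-0.1368)), (np.float32(0.416), np.float32(-0.1035))]
scene rect (0.4612, 0.1039) 38.8 42.3 centroid (0.4612, 0.1039) box [(np.float32(0.4658), np.float32(0.1322)), (np.float32(0.4889), np.float32(0.0969)), (np.float32(0.4565), np.float32(0.0756)), (np.float32(0.4334), np.float32(0.111))]
scene patch 0.6091 0.0611 (56.16459655761719, 57.22723388671875)
scene patch 0.6904 0.0656 (49.234493255615234, 50.93674087524414)
scene patch 0.62
[... 1081 characters left out ...]
2(-0.1255))]
side rect (0.4605, 0.1068) 44.2 41.5 centroid (0.4604, 0.1067) box [(np.float32(0.4797), np.float32(0.1302)), (np.float32(0.4851), np.float32(0.0891)), (np.float32(0.4413), np.float32(0.0833)), (np.float32(0.4359), np.float32(0.1244))]
side patch 0.6087 0.0636 (56.605838775634766, 58.09781265258789)
side patch 0.6942 0.0712 (49.23334503173828, 52.79871368408203)
side patch 0.6265 0.2035 (56.03191375732422, 57.663578033447266)
side patch 0.7117 0.1971 (44.99943161010742, 50.493133544921875)
side patch 0.6284 -0.0769 (57.20330810546875, 58.158447265625)
side patch 0.7132 -0.0819 (55.105552673339844, 57.6077880859375)
side patch 0.6348 -0.2042 (57.43348693847656, 58.54881286621094)
```

```bash
python3 - <<'E'
import cv2,numpy as np
a=cv2.imread("pics/m_scene.png");b=cv2.imread("pics/m_side.png")
v=np.vstack([a,b]);cv2.imwrite("pics/m_both.png",cv2.resize(v,None,fx=.6,fy=.6))
E
```

```text
(no output)
```

View pics/m_both.png

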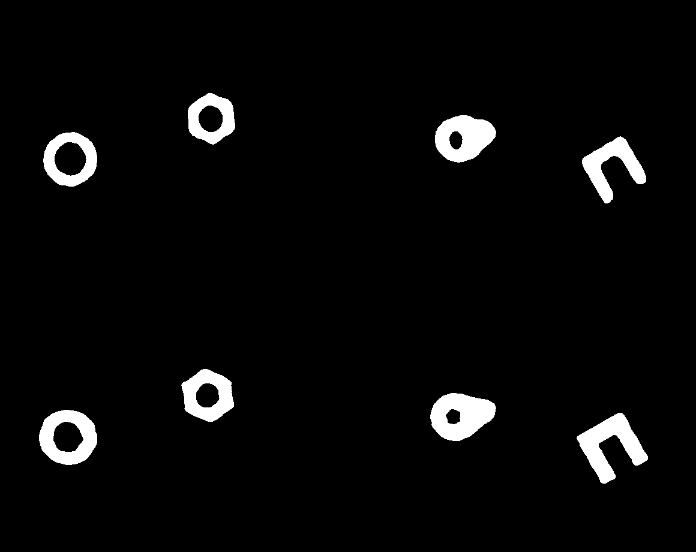

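```bash
cat > plan.py <<'E'
from h import *
import sys
# usage: plan.py x y z jawyaw_deg  (jaw yaw: world direction of tool y)
s=bot.read_state(); Rm=R.from_rotvec(s["eef_rot"]).as_matrix()
yaw=np.degrees(np.arctan2(Rm[1,1],Rm[0,1]))
print("t %.2f pos %s yaw %.1f tiltx %s q6 %.2f grip %.3f F %s"%(s["t"],s["position"].round(4),yaw,Rm[:,0].round(3),s["q"][5],s["grip_width"],s["ft_force"].round(1)))
if len(sys.argv)>4:
    x,y,z,a=map(float,sys.argv[1:5])
    for k in (0,180):
        b=np.radians(a+k); ty=np.array([np.cos(b),np.sin(b),0]); tx=np.array([0,0,-1.]); T=np.c_[tx,ty,np.cross(tx,ty)]
        rv=np.degrees(R.from_matrix(Rm.T@T).as_rotvec())
        print("turn",rv.round(1),"| then shift mm",(T.T@(np.array([x,y,z])-s["position"])*1e3).round(0))
    print("shift now mm",(Rm.T@(np.array([x,y,z])-s["position"])*1e3).round(0))
E
python3 plan.py .4265 .2225 .12 0; python3 - <<'E'
from h import *
S=bot.camera("scene"); save("crop0",cv2.resize(S["image"][140:310,190:530],None,fx=2.3,fy=2.3,interpolation=cv2.INTER_CUBIC))
print(px2w(S,(507,280),0),px2w(S,[(157,243),(169,188)],0))
E
```

```text
t 0.35 pos [0.2258 0.5827 0.2032] yaw 68.8 tiltx [-0. -0. -1.] q6 -0.11 grip 1.000 F [-0.4  0.3 -0.2]
turn [68.8  0.   0. ] | then shift mm [ 83. 201. 360.]
turn [-111.2   -0.     0. ] | then shift mm [  83. -201. -360.]
shift now mm [  83. -263.  317.]
[[ 6.27615301e-01  4.35507428e-01 -1.11022302e-16]] [[ 6.64994955e-01 -4.12893152e-01  0.00000000e+00]
 [ 4.79665336e-01 -4.60429012e-01  1.11022302e-16]]
```

View pics/crop0.png

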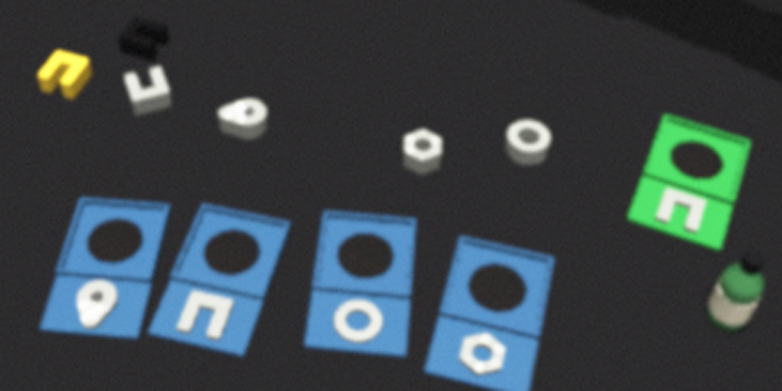

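Candidates for the fork: silver (254,178), black (253,157), yellow (217,172). For its tray: blue (290,249), green (492,218). I choose the silver fork and the blue tray, and the crop confirms both choices. The ring (420,201), hex (373,205) and cam (296,190) have no rivals. I start with the ring.

```bash
python3 -m pendant '[[-7.1,0,0,0,0,0,1],[-7.1,0,0,0,0,0,1],[-7.0,0,0,0,0,0,1],[0,0,0,0,0,0,1]]' 60; python3 plan.py .4265 .2225 .12 90
```

```text
t: 0.8
position: [0.2258, 0.5827, 0.2032]
eef_rot: [-0.01, 1.571, 0.01]
ft_force: [-0.1, 0.2, -1.0]
grip_width: 1.003
t 0.80 pos [0.2258 0.5827 0.2032] yaw 90.7 tiltx [-0. -0. -1.] q6 -0.49 grip 1.003 F [-0.1  0.2 -1. ]
turn [ 0.7 -0.   0. ] | then shift mm [  83. -360.  201.]
turn [-179.3   -0.    -0. ] | then shift mm [  83.  360. -201.]
shift now mm [  83. -363.  196.]
```

```bash
python3 -m pendant '[[0.7,0,0,0,-45,24,1],[0,0,0,0,-45,25,1],[0,0,0,0,-45,25,1],[0,0,0,0,-45,25,1],[0,0,0,10,-45,25,1],[0,0,0,10,-45,25,1],[0,0,0,20,-45,25,1],[0,0,0,20,-45,25,1],[0,0,0,10,0,0,1],[0,0,0,0,0,0,1]]'; python3 plan.py .4265 .2225 .12 90
```

```text
t: 1.8
position: [0.4151, 0.2327, 0.1378]
eef_rot: [0.032, 1.566, -0.026]
ft_force: [-0.6, 0.5, -0.7]
grip_width: 1.001
t 1.80 pos [0.4151 0.2327 0.1378] yaw 87.9 tiltx [ 0.005  0.004 -1.   ] q6 -1.16 grip 1.001 F [-0.6  0.5 -0.7]
turn [-2.1  0.3 -0.2] | then shift mm [ 18. -10.  11.]
turn [177.9  -0.3  -0.4] | then shift mm [ 18.  10. -11.]
shift now mm [ 18. -10.  12.]
```

```bash
python3 -m pendant '[[-2.1,0.3,-0.2,17,-10,12,1],[0,0,0,0,0,0,1],[0,0,0,0,0,0,1]]'; python3 plan.py .4265 .2225 .005 90; cat > wr.py <<'E'
from h import *
import sys
def grab(name,x0,x1,y0,y1,z):
    s=bot.read_state(); c=bot.camera("wrist"); save(name+"_w",c["image"])
    im=topdown(c,x0,x1,y0,y1,z,ppm=3000,s=s)
    g=im.copy()
    # grid every 20 mm
    for x in np.arange(np.ceil(x0/.02)*.02,x1,.02):
        v=int((x1-x)*3000); cv2.line(g,(0,v),(g.shape[1],v),(255,0,0),1); cv2.putText(g,"%.2f"%x,(2,v-2),0,.4,(255,255,0),1)
    for y in np.arange(np.ceil(y0/.02)*.02,y1,.02):
        u=int((y1-y)*3000); cv2.line(g,(u,0),(u,g.shape[0]),(255,0,0),1); cv2.putText(g,"%.2f"%y,(u+2,10),0,.4,(255,255,0),1)
    save(name,g); return im
if __name__=="__main__": grab(sys.argv[1],*map(float,sys.argv[2:7]))
E
python3 wr.py ring1 .37 .53 .05 .27 .025
```

```text
t: 2.1
position: [0.4267, 0.2244, 0.122]
eef_rot: [0.004, 1.57, -0.002]
ft_force: [-0.0, 0.0, -0.1]
grip_width: 0.999
t 2.10 pos [0.4267 0.2244 0.122 ] yaw 89.8 tiltx [ 0.001  0.001 -1.   ] q6 -1.22 grip 0.999 F [-0.   0.  -0.1]
turn [-0.2  0.1 -0.1] | then shift mm [117.  -2.  -0.]
turn [ 1.798e+02 -1.000e-01 -1.000e-01] | then shift mm [117.   2.   0.]
shift now mm [117.  -2.  -0.]
```

View pics/ring1.png

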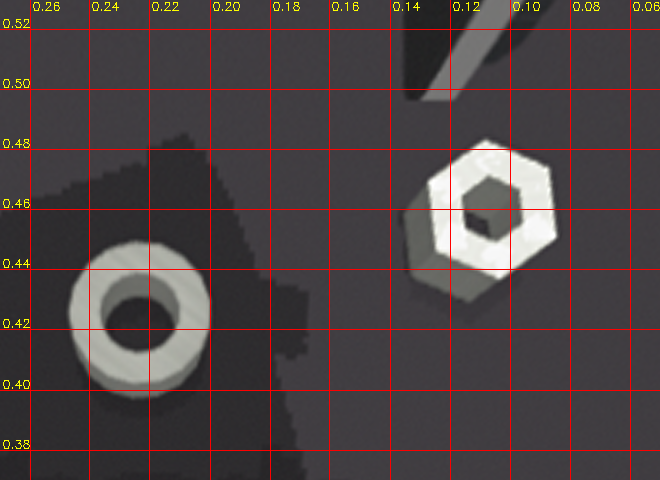

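View pics/ring1_w.png

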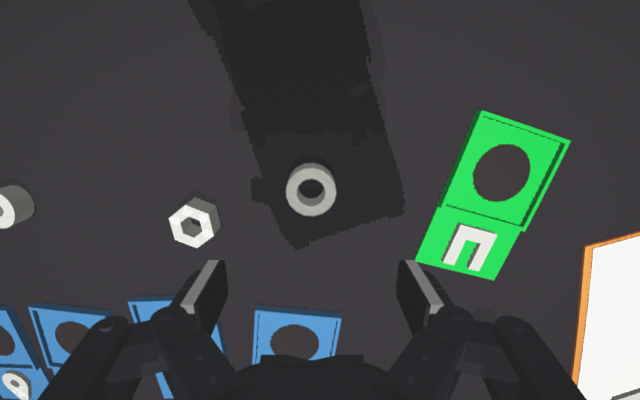

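```bash
python3 -m pendant '[[0,0,0,40,-1,0,1],[0,0,0,40,0,0,1],[0,0,0,25,0,0,1],[0,0,0,8,0,0,1],[0,0,0,0,0,0,1]]'; python3 plan.py .4263 .2235 .004 90
```

```text
t: 2.65
position: [0.4279, 0.2291, 0.0108]
eef_rot: [0.006, 1.56, 0.002]
ft_force: [0.2, -0.4, -0.1]
grip_width: 0.998
t 2.65 pos [0.4279 0.2291 0.0108] yaw 89.8 tiltx [ 0.011  0.005 -1.   ] q6 -1.21 grip 0.998 F [ 0.2 -0.4 -0.1]
turn [-0.2  0.6 -0.3] | then shift mm [ 7. -6. -2.]
turn [179.8  -0.4  -1. ] | then shift mm [7. 6. 2.]
shift now mm [ 7. -6. -2.]
```

```bash
python3 -m pendant '[[0,0.6,-0.3,6,-6,-2,1],[0,0,0,0,0,0,0.3],[0,0,0,0,0,0,-0.5],[0,0,0,0,0,0,-1],[0,0,0,0,0,0,-1],[0,0,0,0,0,0,-1],[0,0,0,0,0,0,-1]]' 60; python3 plan.py .4263 .2235 .004 90
```

```text
t: 3.35
position: [0.4277, 0.224, 0.0091]
eef_rot: [0.004, 1.565, -0.001]
ft_force: [0.0, -0.5, 0.3]
grip_width: 0.0
t 3.35 pos [0.4277 0.224  0.0091] yaw 89.8 tiltx [ 0.006  0.002 -1.   ] q6 -1.22 grip 0.000 F [ 0.  -0.5  0.3]
turn [-0.2  0.4 -0.1] | then shift mm [ 5. -0. -1.]
turn [179.8  -0.2  -0.6] | then shift mm [5. 0. 1.]
shift now mm [ 5. -1. -1.]
```

```bash
python3 - <<'E'
from h import *
s=bot.read_state();c=bot.camera("wrist");save("w2",c["image"]);D=bot.camera("side");S=bot.camera("scene")
a=cv2.resize(D["image"][110:240,220:420],(800,520));save("d2",a)
print(s["grip_width"])
save("s2",cv2.resize(S["image"][140:260,350:500],(750,600)))
E
```

```text
0.00043690849417796804
```

View pics/w2.png

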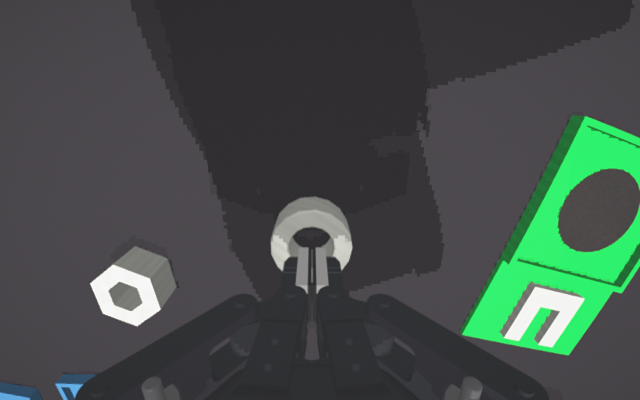

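View pics/d2.png

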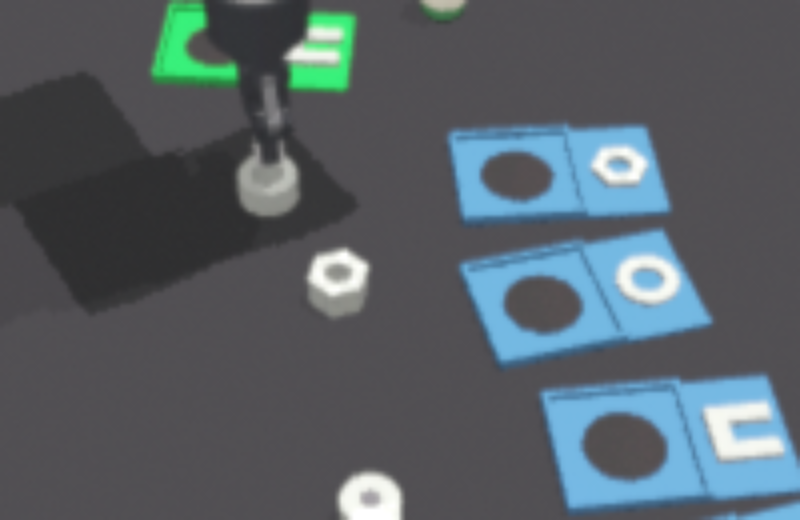

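View pics/s2.png

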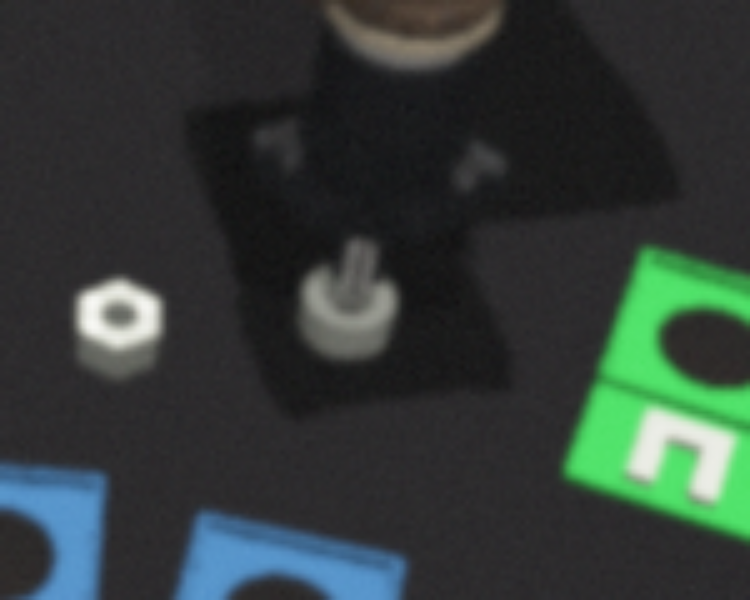

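```bash
python3 -m pendant '[[0,0,0,-20,0,0,-1],[0,0,0,-35,0,0,-1],[0,0,0,-35,0,0,-0.3],[0,0,0,0,0,0,0.3],[0,0,0,0,0,0,0.5],[0,0,0,0,0,0,0.5],[0,0,0,0,0,0,0.5]]'; python3 plan.py .4263 .2235 .004 90;python3 wr.py ring3 .37 .53 .05 .27 .025
```

```text
t: 4.2
position: [0.426, 0.2234, 0.0996]
eef_rot: [0.002, 1.569, -0.002]
ft_force: [-0.8, 0.5, 0.4]
grip_width: 0.749
t 4.20 pos [0.426  0.2234 0.0996] yaw 89.8 tiltx [ 0.002  0.    -1.   ] q6 -1.22 grip 0.749 F [-0.8  0.5  0.4]
turn [-0.2  0.1 -0. ] | then shift mm [96.  0.  0.]
turn [ 1.798e+02 -0.000e+00 -1.000e-01] | then shift mm [96. -0. -0.]
shift now mm [96.  0.  0.]
```

View pics/ring3.png

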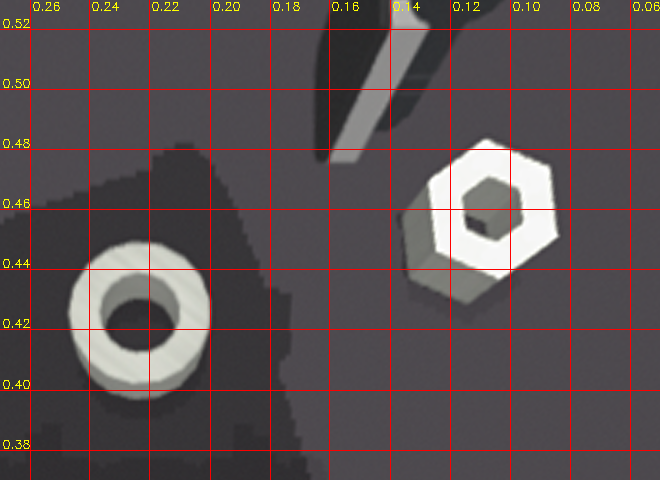

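View pics/ring3_w.png

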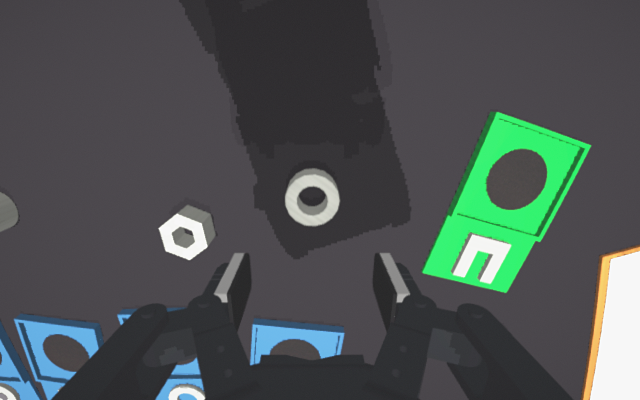

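```bash
python3 - <<'E'
import cv2
a=cv2.imread("pics/w2.png");cv2.imwrite("pics/w2c.png",cv2.resize(a[180:380,210:410],(800,800))[:600])
a=cv2.imread("pics/ring3_w.png");cv2.imwrite("pics/r3c.png",cv2.resize(a[220:350,200:430],None,fx=3.4,fy=3.4))
E
```

```text
(no output)
```

View pics/w2c.png

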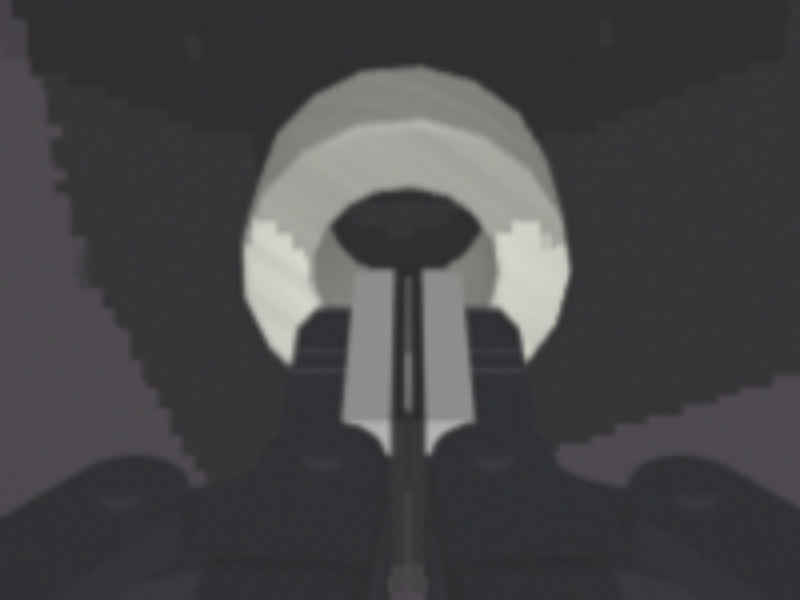

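View pics/r3c.png

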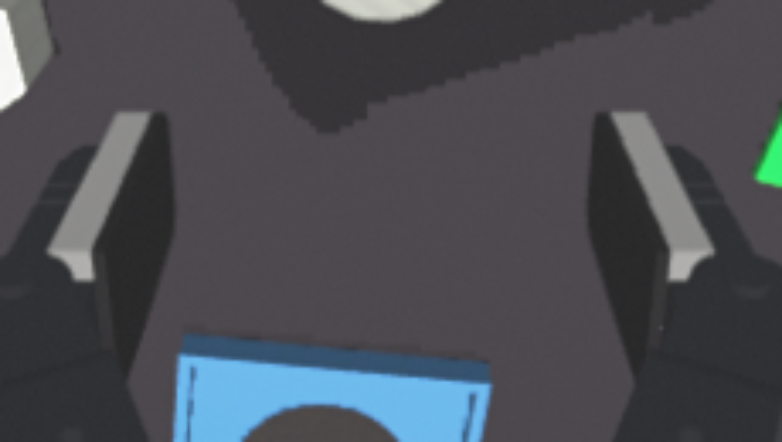

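```bash
python3 - <<'E'
from h import *
D=bot.camera("side");S=bot.camera("scene")
for n,c,(r0,q0,fx) in (("d2",D,(110,220,4)),("s2",S,(140,350,5))):
    im=cv2.imread(f"pics/{n}.png")
    for z,col in ((.009,(0,0,255)),(.034,(0,255,0)),(.06,(255,0,255))):
        u,v=w2px(c,[[.4277,.224,z]])[0]; cv2.drawMarker(im,(int((u-q0+.5)*fx),int((v-r0+.5)*fx)),col,0,12,2)
    cv2.imwrite(f"pics/{n}m.png",im[:400,:600])
s=bot.read_state(); save("d3",cv2.resize(D["image"][100:200,240:360],(780,650))[:600])
print(s["position"],w2px(D,[s["position"],s["position"]+[0,0,.03]]))
E
```

```text
[0.42614176 0.22343543 0.09982606] [[285.18070214 134.76499096]
 [284.59007778 126.91557451]]
```

View pics/d2m.png

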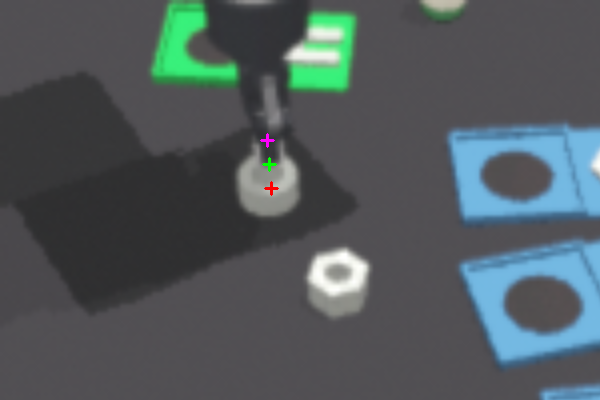

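View pics/s2m.png

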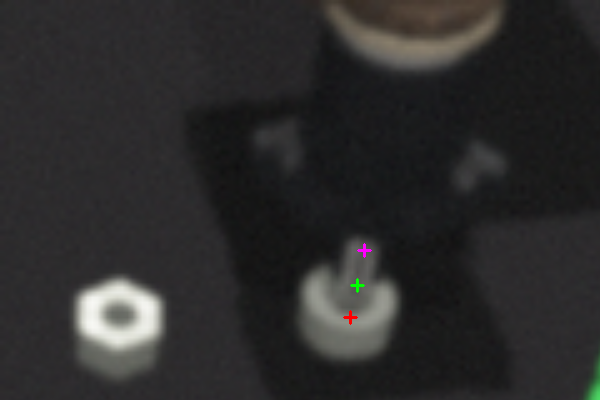

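```bash
python3 -m pendant '[[0,0,0,40,0,0,0.5],[0,0,0,35,0,0,0.5],[0,0,0,16,0,0,0.5],[0,0,0,0,0,0,0.5]]'; python3 plan.py .4263 .2235 -0.005 90; python3 -m pendant '[[0,0,0,3,0,0,0.5],[0,0,0,0,0,0,0.5]]';python3 plan.py .4263 .2235 -0.005 90
```

```text
t: 4.8
position: [0.4273, 0.2238, 0.0058]
eef_rot: [0.003, 1.567, -0.002]
ft_force: [-0.4, 0.5, 0.2]
grip_width: 0.754
t 4.80 pos [0.4273 0.2238 0.0058] yaw 89.8 tiltx [ 0.004  0.001 -1.   ] q6 -1.22 grip 0.754 F [-0.4  0.5  0.2]
turn [-0.2  0.2 -0.1] | then shift mm [11. -0. -1.]
turn [ 1.798e+02 -1.000e-01 -3.000e-01] | then shift mm [11.  0.  1.]
shift now mm [11. -0. -1.]
t: 5.0
position: [0.4275, 0.2239, 0.0031]
eef_rot: [0.003, 1.567, -0.002]
ft_force: [0.6, 0.5, -0.3]
grip_width: 0.75
t 5.00 pos [0.4275 0.2239 0.0031] yaw 89.8 tiltx [ 0.004  0.001 -1.   ] q6 -1.22 grip 0.750 F [ 0.6  0.5 -0.3]
turn [-0.2  0.2 -0. ] | then shift mm [ 8. -0. -1.]
turn [ 1.798e+02 -1.000e-01 -3.000e-01] | then shift mm [8. 0. 1.]
shift now mm [ 8. -0. -1.]
```

```bash
python3 -m pendant '[[0,0,0,3,0,0,0.5],[0,0,0,0,0,0,0.5]]';python3 -m pendant '[[0,0,0,3,0,0,0.5],[0,0,0,0,0,0,0.5]]'; python3 wr.py ring4 .37 .53 .05 .27 .025
```

```text
t: 5.2
position: [0.4282, 0.2242, 0.0013]
eef_rot: [0.004, 1.565, -0.001]
ft_force: [0.6, 0.4, -0.1]
grip_width: 0.75
t: 5.4
position: [0.4287, 0.2243, -0.001]
eef_rot: [0.004, 1.563, -0.001]
ft_force: [0.1, 0.8, 0.3]
grip_width: 0.755
```

View pics/ring4_w.png

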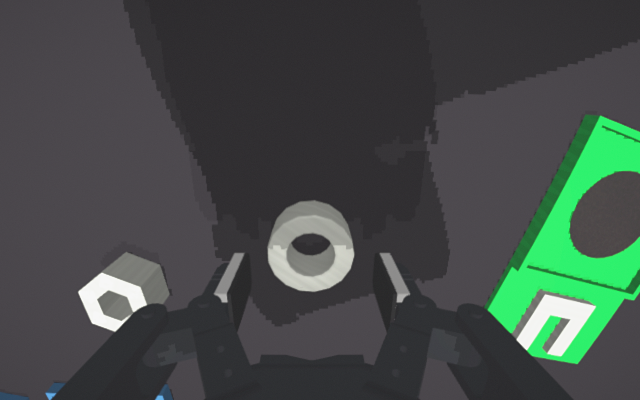

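```bash
python3 -c "
from h import *
print(bot.read_state()['q'].round(3))"; python3 -m pendant '[[0,0.4,0,3,0,-1,0.5],[0,0,0,0,0,0,0.5]]';python3 -m pendant '[[0,0.4,0,3,0,-1,0.5],[0,0,0,0,0,0,0.5]]'; python3 plan.py .4263 .2235 -0.010 90;  python3 -c "
from h import *
print(bot.read_state()['q'].round(3))"
```

```text
[ 3.460e-01  6.240e-01  2.082e+00 -1.000e-03  4.280e-01 -1.221e+00]
t: 5.65
position: [0.4278, 0.2244, -0.0039]
eef_rot: [0.004, 1.57, -0.0]
ft_force: [-0.3, -0.8, 0.7]
grip_width: 0.748
t: 5.85
position: [0.4267, 0.2244, -0.0072]
eef_rot: [0.004, 1.578, -0.0]
ft_force: [-0.2, -0.4, -0.6]
grip_width: 0.747
t 5.85 pos [ 0.4267  0.2244 -0.0072] yaw 89.8 tiltx [-0.007  0.002 -1.   ] q6 -1.23 grip 0.747 F [-0.2 -0.4 -0.6]
turn [-0.2 -0.4 -0.1] | then shift mm [ 3. -1. -0.]
turn [179.8  -0.2   0.7] | then shift mm [3. 1. 0.]
shift now mm [ 3. -1. -0.]
[ 0.344  0.637  2.08   0.011  0.43  -1.234]
```

```bash
python3 -m pendant '[[0,-0.4,0,3,-1,0,0.4],[0,0,0,0,0,0,0.2],[0,0,0,0,0,0,0.1]]' 40; python3 -m pendant '[[0,0,0,0,0,0,0],[0,0,0,0,0,0,-0.1],[0,0,0,0,0,0,-0.2]]' 40; python3 wr.py ring5 .37 .53 .05 .27 .025
```

```text
t: 6.15
position: [0.4267, 0.2235, -0.0104]
eef_rot: [0.004, 1.57, -0.0]
ft_force: [-0.7, 1.9, 9.2]
grip_width: 0.551
t: 6.45
position: [0.4267, 0.2235, -0.0096]
eef_rot: [0.005, 1.569, -0.0]
ft_force: [-0.1, 0.4, -2.3]
grip_width: 0.528
```

View pics/ring5_w.png

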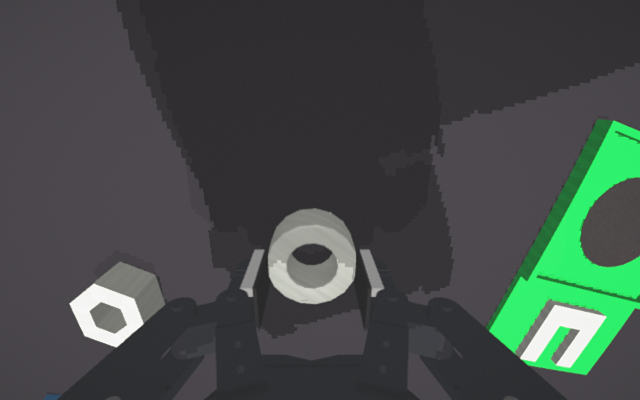

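```bash
python3 -m pendant '[[0,0,0,0,0,0,-0.6],[0,0,0,0,0,0,-1],[0,0,0,0,0,0,-1],[0,0,0,0,0,0,-1]]' 60; python3 -m pendant '[[0,0,0,-10,0,0,-1],[0,0,0,-10,0,0,-1],[0,0,0,-10,0,0,-1],[0,0,0,-0,0,0,-1]]' 60; python3 -c "
from h import *
c=bot.camera('wrist');save('w6',c['image']);D=bot.camera('side');save('d6',cv2.resize(D['image'][90:210,220:380],(800,600)))"
```

```text
t: 6.9
position: [0.4267, 0.2235, -0.0095]
eef_rot: [0.005, 1.569, -0.0]
ft_force: [-0.2, 0.6, 2.2]
grip_width: 0.518
t: 7.3
position: [0.4265, 0.2233, 0.0228]
eef_rot: [0.004, 1.57, -0.0]
ft_force: [0.8, -0.8, -2.7]
grip_width: 0.514
```

View pics/w6.png

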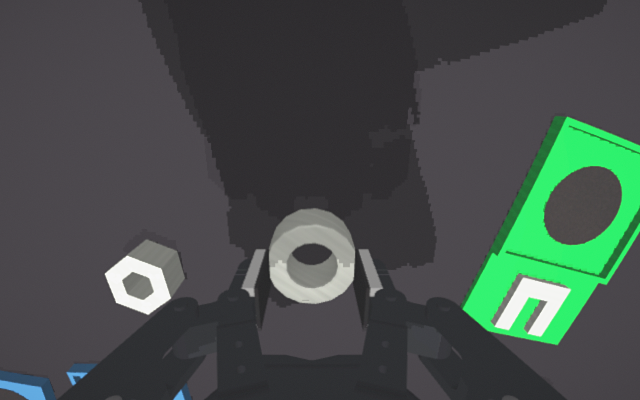

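View pics/d6.png

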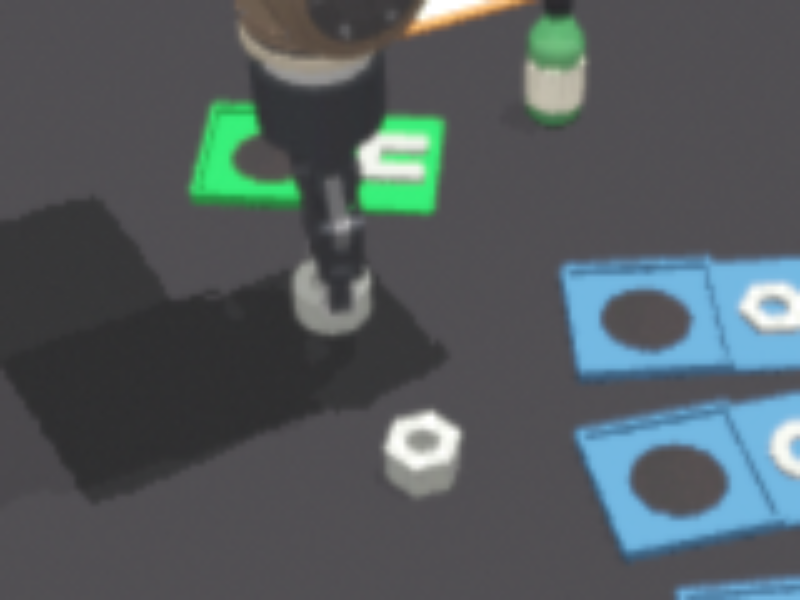

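```bash
python3 -m pendant '[[0,0,0,-30,0,0,-1],[0,0,0,-25,-10,10,-1],[0,0,0,0,-30,35,-1],[0,0,0,0,-35,40,-1],[0,0,0,0,-35,40,-1],[0,0,0,0,-35,40,-1],[0,0,0,0,-15,18,-1],[0,0,0,0,0,0,-1],[0,0,0,0,0,0,-1]]' 60; python3 plan.py .609 .0625 -0.0035 90; python3 wr.py tr1 .54 .74 -.02 .2 .004
```

```text
t: 8.3
position: [0.605, 0.0626, 0.0745]
eef_rot: [0.001, 1.577, -0.0]
ft_force: [-0.1, 0.4, -2.3]
grip_width: 0.513
t 8.30 pos [0.605  0.0626 0.0745] yaw 90.0 tiltx [-0.006  0.    -1.   ] q6 -1.58 grip 0.513 F [-0.1  0.4 -2.3]
turn [-0.  -0.3 -0. ] | then shift mm [78. -0.  4.]
turn [180.   -0.    0.5] | then shift mm [78.  0. -4.]
shift now mm [78. -0.  4.]
```

View pics/tr1_w.png

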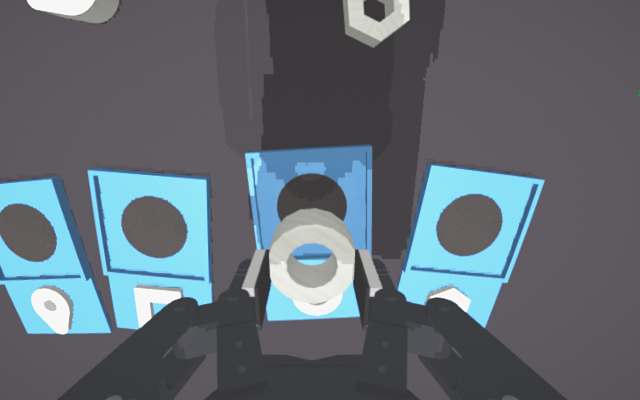

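View pics/tr1.png

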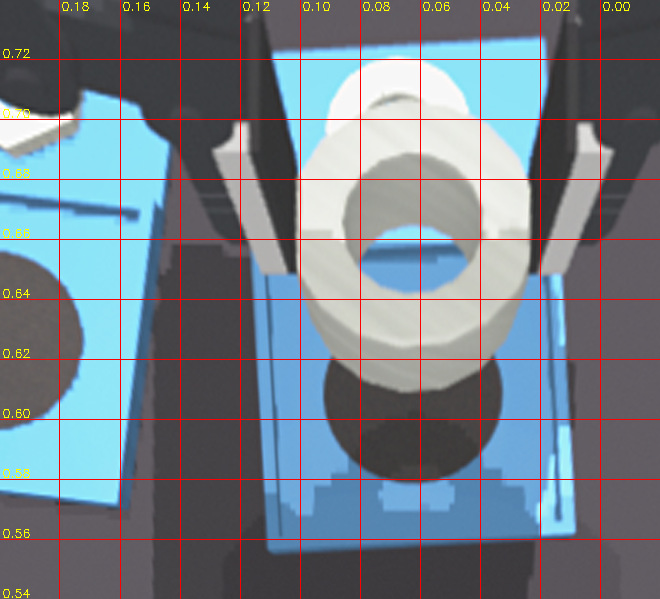

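```bash
python3 -m pendant '[[0,-0.3,0,30,0,4,-1],[0,0,0,30,0,0,-1],[0,0,0,10,0,0,-1],[0,0,0,0,0,0,-1],[0,0,0,0,0,0,-1]]' 60; python3 plan.py .609 .0625 -0.0040 90
```

```text
t: 8.85
position: [0.6062, 0.0671, 0.0043]
eef_rot: [-0.003, 1.572, 0.004]
ft_force: [0.0, -0.2, -1.8]
grip_width: 0.511
t 8.85 pos [0.6062 0.0671 0.0043] yaw 90.3 tiltx [-0.001  0.001 -1.   ] q6 -1.57 grip 0.511 F [ 0.  -0.2 -1.8]
turn [ 0.3 -0.  -0. ] | then shift mm [ 8. -5.  3.]
turn [-1.797e+02  1.000e-01 -1.000e-01] | then shift mm [ 8.  5. -3.]
shift now mm [ 8. -5.  3.]
```

```bash
python3 -m pendant '[[0,0,0,5,-5,2,-1],[0,0,0,2,0,0,-1],[0,0,0,0,0,0,-1]]' 60; python3 plan.py .6085 .0624 -0.0045 90
```

```text
t: 9.15
position: [0.6094, 0.0621, -0.0003]
eef_rot: [-0.004, 1.568, 0.005]
ft_force: [0.1, 0.4, -2.6]
grip_width: 0.508
t 9.15 pos [ 6.094e-01  6.210e-02 -3.000e-04] yaw 90.3 tiltx [ 0.003  0.001 -1.   ] q6 -1.58 grip 0.508 F [ 0.1  0.4 -2.6]
turn [ 0.3  0.2 -0. ] | then shift mm [ 4.  0. -1.]
turn [-179.7    0.     0.3] | then shift mm [ 4. -0.  1.]
shift now mm [ 4.  0. -1.]
```

```bash
python3 -m pendant '[[0,0.2,0,2.5,0,-1,-1],[0,0,0,0,0,0,-1]]' 60;python3 -m pendant '[[0,0,0,2,0,0,-1],[0,0,0,0,0,0,-1]]' 60; python3 -m pendant '[[0,0,0,2,0,0,-1],[0,0,0,0,0,0,-1]]' 60;
```

```text
t: 9.35
position: [0.6087, 0.0619, -0.0023]
eef_rot: [-0.004, 1.57, 0.004]
ft_force: [0.3, -0.4, -2.7]
grip_width: 0.515
t: 9.55
position: [0.6088, 0.0619, -0.0042]
eef_rot: [-0.003, 1.57, 0.004]
ft_force: [-0.5, 0.3, -2.4]
grip_width: 0.516
t: 9.75
position: [0.6092, 0.0619, -0.0053]
eef_rot: [-0.003, 1.569, 0.004]
ft_force: [-1.2, -0.3, -2.5]
grip_width: 0.508
```

```bash
python3 -m pendant '[[0,0,0,1,0,0,-1],[0,0,0,0,0,0,0.1],[0,0,0,0,0,0,0.3],[0,0,0,0,0,0,0.5],[0,0,0,0,0,0,0.5],[0,0,0,-15,0,0,0.5],[0,0,0,-40,0,0,0.5],[0,0,0,-40,0,0,0.5],[0,0,0,0,0,0,0.5]]' 60; python3 wr.py tr2 .54 .74 -.02 .2 .029; python3 plan.py .461 .1055 .04 95
```

```text
t: 10.65
position: [0.6093, 0.0618, 0.0945]
eef_rot: [-0.004, 1.569, 0.004]
ft_force: [0.1, 0.8, -0.8]
grip_width: 0.748
t 10.70 pos [0.6083 0.0618 0.0923] yaw 90.3 tiltx [-0.001  0.    -1.   ] q6 -1.58 grip 0.750 F [ 0.2 -0.   0.1]
turn [-4.7 -0.  -0. ] | then shift mm [  52.   56. -143.]
turn [ 1.753e+02 -0.000e+00  1.000e-01] | then shift mm [ 52. -56. 143.]
shift now mm [  52.   44. -147.]
```

View pics/tr2.png

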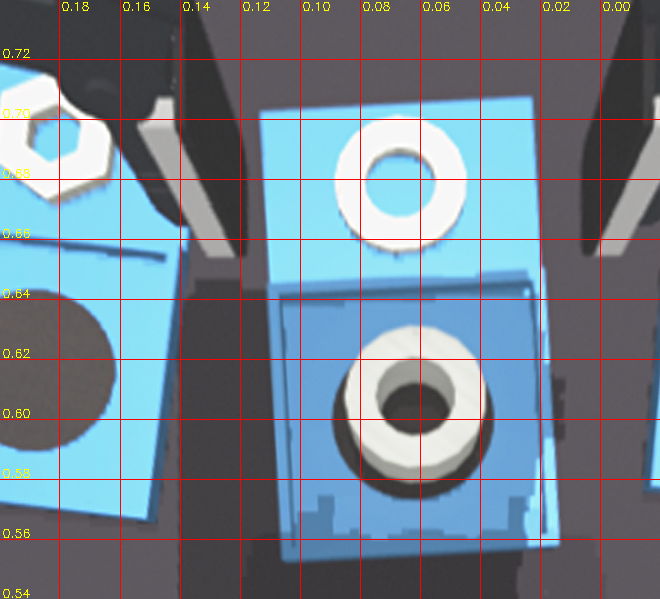

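```bash
python3 -m pendant '[[-5.5,0,0,0,0,0,0.5],[0,0,0,0,14,-36,0.5],[0,0,0,0,14,-36,0.5],[0,0,0,0,14,-36,0.5],[0,0,0,20,14,-34,0.5],[0,0,0,0,0,0,0.5],[0,0,0,0,0,0,0.5]]'; python3 plan.py .4605 .1057 .04 95.8
```

```text
t: 11.4
position: [0.4535, 0.1034, 0.0703]
eef_rot: [-0.082, 1.573, 0.082]
ft_force: [0.3, -0.6, -0.4]
grip_width: 0.748
t 11.40 pos [0.4535 0.1034 0.0703] yaw 96.0 tiltx [-0.004  0.    -1.   ] q6 -1.59 grip 0.748 F [ 0.3 -0.6 -0.4]
turn [ 0.2 -0.2 -0. ] | then shift mm [30.  2.  7.]
turn [-179.8    0.    -0.4] | then shift mm [30. -2. -7.]
shift now mm [30.  2.  7.]
```

```bash
python3 -m pendant '[[0,-0.2,0,30,2,7,0.5],[0,0,0,0,0,0,0.5]]'; python3 -c "
import wr;wr.grab('hx1',.39,.53,.03,.18,.025)"; python3 plan.py .4605 .1057 -.0095 95.8
```

```text
t: 11.6
position: [0.4616, 0.106, 0.04]
eef_rot: [-0.081, 1.568, 0.082]
ft_force: [-0.2, 0.4, 0.1]
grip_width: 0.753
t 11.65 pos [0.462  0.106  0.0415] yaw 96.0 tiltx [ 0.002  0.001 -1.   ] q6 -1.59 grip 0.750 F [0.2 0.4 1.3]
turn [ 0.2  0.1 -0. ] | then shift mm [51. -0. -1.]
turn [-179.8    0.     0.2] | then shift mm [51.  0.  1.]
shift now mm [51. -0. -2.]
```

View pics/hx1.png

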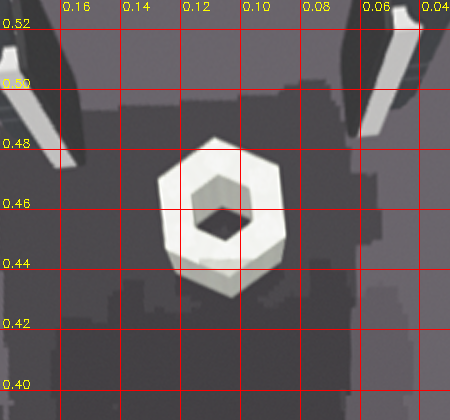

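```bash
python3 -m pendant '[[0,0,0,30,0,-1,0.5],[0,0,0,12,0,0,0.5],[0,0,0,0,0,0,0.5]]'; python3 plan.py .461 .106 -.0095 95.8
```

```text
t: 11.95
position: [0.4635, 0.1055, 0.001]
eef_rot: [-0.081, 1.564, 0.082]
ft_force: [0.5, 0.3, 1.3]
grip_width: 0.751
t 11.95 pos [0.4635 0.1055 0.001 ] yaw 95.9 tiltx [ 0.005  0.001 -1.   ] q6 -1.59 grip 0.751 F [0.5 0.3 1.3]
turn [ 0.1  0.3 -0. ] | then shift mm [11.  1. -2.]
turn [-179.9    0.     0.5] | then shift mm [11. -1.  2.]
shift now mm [11.  1. -2.]
```

```bash
python3 -m pendant '[[0,0.3,0,8,1,-2,0.5],[0,0.3,0,5,0,-1,0.5],[0,0,0,2,0,0,0.5],[0,0,0,0,0,0,0]]'; python3 plan.py .461 .106 -.0125 95.8;  python3 -m pendant '[[0,0,0,0,0,0,-0.2],[0,0,0,0,0,0,-0.6],[0,0,0,0,0,0,-1],[0,0,0,0,0,0,-1],[0,0,0,0,0,0,-1]]' 60; python3 plan.py .461 .106 -.0125 95.8
```

```text
t: 12.35
position: [0.4615, 0.1062, -0.0125]
eef_rot: [-0.081, 1.573, 0.081]
ft_force: [0.0, -0.2, 0.7]
grip_width: 0.595
t 12.35 pos [ 0.4615  0.1062 -0.0125] yaw 95.9 tiltx [-0.003 -0.    -1.   ] q6 -1.59 grip 0.595 F [ 0.  -0.2  0.7]
turn [ 0.1 -0.2 -0. ] | then shift mm [ 0. -0. -1.]
turn [-179.9    0.    -0.3] | then shift mm [0. 0. 1.]
shift now mm [ 0. -0. -1.]
t: 12.85
position: [0.4617, 0.1063, -0.0114]
eef_rot: [-0.081, 1.572, 0.081]
ft_force: [0.4, -0.6, -2.4]
grip_width: 0.442
t 12.85 pos [ 0.4617  0.1063 -0.0114] yaw 95.9 tiltx [-0.002 -0.    -1.   ] q6 -1.59 grip 0.442 F [ 0.4 -0.6 -2.4]
turn [ 0.1 -0.1 -0. ] | then shift mm [ 1. -0. -1.]
turn [-179.9    0.    -0.2] | then shift mm [1. 0. 1.]
shift now mm [ 1. -0. -1.]
```

```bash
python3 -m pendant '[[0,0,0,-20,0,0,-1],[0,0,0,-40,0,0,-1],[0,0,0,-25,0,0,-1],[0,0,0,0,0,0,-1]]' 60; python3 plan.py .6265 .202 .07 95.8
```

```text
t: 13.25
position: [0.4612, 0.1061, 0.0752]
eef_rot: [-0.081, 1.575, 0.081]
ft_force: [0.5, -0.9, -1.7]
grip_width: 0.45
t 13.25 pos [0.4612 0.1061 0.0752] yaw 95.9 tiltx [-0.006 -0.    -1.   ] q6 -1.59 grip 0.450 F [ 0.5 -0.9 -1.7]
turn [ 0.1 -0.3 -0. ] | then shift mm [  5.  79. 174.]
turn [-179.9    0.    -0.5] | then shift mm [   5.  -79. -174.]
shift now mm [  4.  78. 174.]
```

```bash
python3 -m pendant '[[0,-0.3,0,0,16,35,-1],[0,0,0,0,16,35,-1],[0,0,0,0,16,35,-1],[0,0,0,0,16,35,-1],[0,0,0,0,14,32,-1],[0,0,0,0,0,0,-1],[0,0,0,0,0,0,-1]]' 60; python3 plan.py .6265 .202 -.0065 95.8; python3 wr.py th1 .56 .76 .12 .30 .004
```

```text
t: 13.95
position: [0.6265, 0.2044, 0.0655]
eef_rot: [-0.081, 1.578, 0.08]
ft_force: [-0.3, 0.7, -2.4]
grip_width: 0.444
t 13.95 pos [0.6265 0.2044 0.0655] yaw 95.9 tiltx [-0.009 -0.001 -1.   ] q6 -1.46 grip 0.444 F [-0.3  0.7 -2.4]
turn [ 0.1 -0.5  0. ] | then shift mm [72. -2. -0.]
turn [-179.9   -0.    -0.8] | then shift mm [72.  2.  0.]
shift now mm [72. -2.  0.]
```

View pics/th1.png

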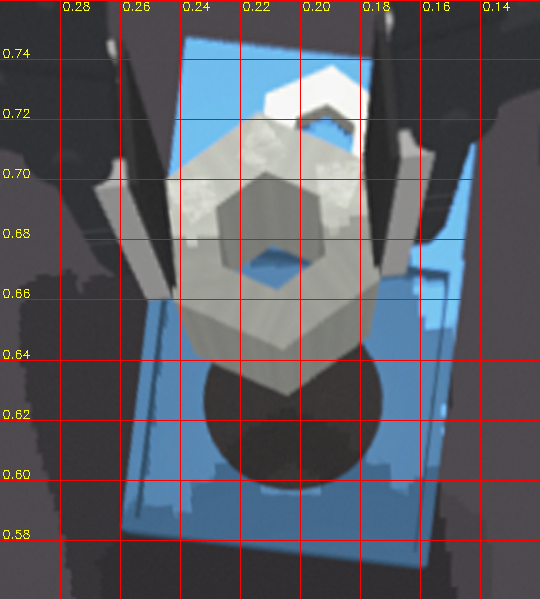

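View pics/th1_w.png

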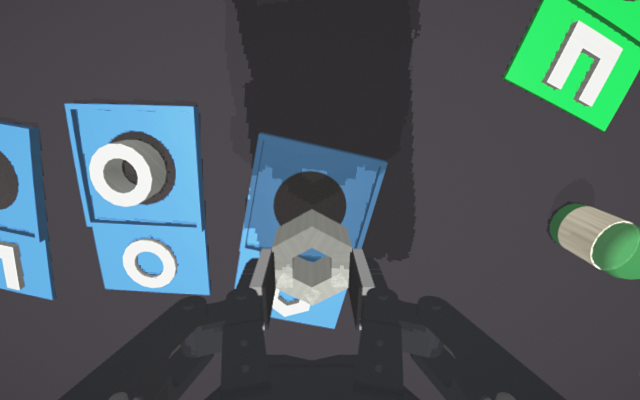

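```bash
python3 -m pendant '[[0,-0.4,0,30,-2,0,-1],[0,0,0,20,0,0,-1],[0,0,0,10,0,0,-1],[0,0,0,0,0,0,-1],[0,0,0,0,0,0,-1]]' 60; python3 plan.py .6267 .2023 -.0065 95.8
```

```text
t: 14.5
position: [0.6234, 0.2002, 0.003]
eef_rot: [-0.08, 1.573, 0.078]
ft_force: [0.1, -0.1, -1.8]
grip_width: 0.446
t 14.50 pos [0.6234 0.2002 0.003 ] yaw 95.8 tiltx [-0.004 -0.001 -1.   ] q6 -1.46 grip 0.446 F [ 0.1 -0.1 -1.8]
turn [-0.  -0.2  0. ] | then shift mm [10.  2.  4.]
turn [1.8e+02 1.0e-01 4.0e-01] | then shift mm [10. -2. -4.]
shift now mm [9. 2. 4.]
```

```bash
python3 -m pendant '[[0,-0.2,0,4,2,4,-1],[0,0,0,2,0,0,-1],[0,0,0,0,0,0,-1]]' 60;  python3 -m pendant '[[0,0,0,2,0,0,-1],[0,0,0,0,0,0,-1]]' 60; python3 plan.py .6267 .2023 -.0070 95.8
```

```text
t: 14.8
position: [0.6284, 0.2029, -0.0012]
eef_rot: [-0.079, 1.566, 0.079]
ft_force: [-0.2, 1.1, -1.5]
grip_width: 0.442
t: 15.0
position: [0.6287, 0.203, -0.0027]
eef_rot: [-0.079, 1.565, 0.079]
ft_force: [-0.0, -0.0, -1.4]
grip_width: 0.443
t 15.00 pos [ 0.6287  0.203  -0.0027] yaw 95.8 tiltx [ 0.004  0.    -1.   ] q6 -1.46 grip 0.443 F [-0.  -0.  -1.4]
turn [-0.   0.2  0. ] | then shift mm [ 4. -1. -2.]
turn [180.    0.   -0.4] | then shift mm [4. 1. 2.]
shift now mm [ 4. -1. -2.]
```

```bash
python3 -m pendant '[[0,0.2,0,2,-1,-2,-1],[0,0,0,0,0,0,-1]]' 60;  python3 -m pendant '[[0,0,0,2,0,0,-1],[0,0,0,0,0,0,-1]]' 60; python3 -m pendant '[[0,0,0,2,0,0,-1],[0,0,0,0,0,0,-1]]' 60; python3 plan.py .6267 .2023 -.0070 95.8
```

```text
t: 15.2
position: [0.6267, 0.2018, -0.0047]
eef_rot: [-0.079, 1.569, 0.079]
ft_force: [0.5, 0.6, -1.7]
grip_width: 0.446
t: 15.4
position: [0.6266, 0.2017, -0.0069]
eef_rot: [-0.079, 1.569, 0.079]
ft_force: [-0.5, -0.8, -2.6]
grip_width: 0.445
t: 15.6
position: [0.6272, 0.2018, -0.0075]
eef_rot: [-0.079, 1.567, 0.079]
ft_force: [0.4, -0.1, -2.0]
grip_width: 0.444
t 15.60 pos [ 0.6272  0.2018 -0.0075] yaw 95.8 tiltx [ 0.002  0.    -1.   ] q6 -1.46 grip 0.444 F [ 0.4 -0.1 -2. ]
turn [-0.   0.1  0. ] | then shift mm [-1.  1. -0.]
turn [180.    0.   -0.2] | then shift mm [-1. -1.  0.]
shift now mm [-1.  1. -0.]
```

```bash
python3 -m pendant '[[0,0,0,0.5,0,0,-1],[0,0,0,0,0,0,0],[0,0,0,0,0,0,0.3],[0,0,0,0,0,0,0.5],[0,0,0,0,0,0,0.5],[0,0,0,-15,0,0,0.5],[0,0,0,-40,0,0,0.5],[0,0,0,-40,0,0,0.5],[0,0,0,0,0,0,0.5]]' 60; python3 wr.py th2 .56 .76 .12 .30 .029; python3 plan.py .443 -.098 .06 11
```

```text
t: 16.5
position: [0.6273, 0.2018, 0.0923]
eef_rot: [-0.079, 1.568, 0.079]
ft_force: [1.1, 0.3, 0.3]
grip_width: 0.75
t 16.55 pos [0.6263 0.2016 0.0899] yaw 95.8 tiltx [-0.001 -0.001 -1.   ] q6 -1.46 grip 0.748 F [ 0.2 -0.3 -0.2]
turn [84.8 -0.   0.1] | then shift mm [  30. -237.  259.]
turn [-95.2  -0.1  -0. ] | then shift mm [  30.  237. -259.]
shift now mm [  30. -280. -212.]
```

View pics/th2.png

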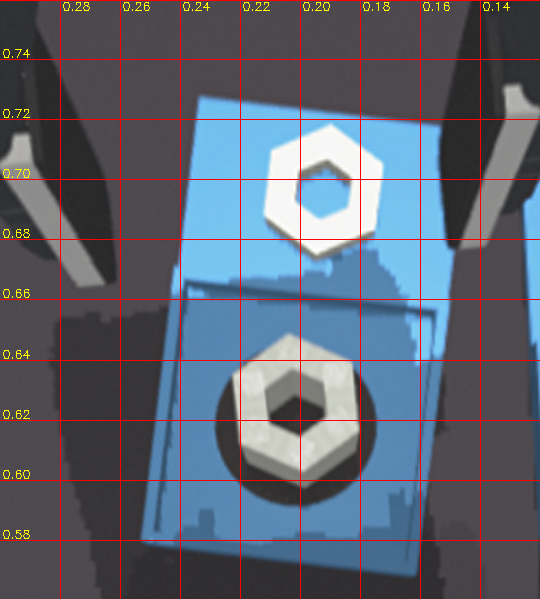

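```bash
python3 -m pendant '[[8.5,0,0,0,0,0,0.5],[8.5,0,0,0,0,0,0.5],[8.5,0,0,0,0,0,0.5],[8.5,0,0,0,0,0,0.5],[8.5,0,0,0,0,0,0.5],[8.5,0,0,0,0,0,0.5],[8.5,0,0,0,0,0,0.5],[8.5,0,0,0,0,0,0.5],[8.5,0,0,0,0,0,0.5],[8.3,0,0,0,0,0,0.5],[0,0,0,0,0,0,0.5]]'; python3 plan.py .443 -.098 .09 11
```

```text
t: 17.65
position: [0.6213, 0.2004, 0.0844]
eef_rot: [1.079, 1.291, -1.097]
ft_force: [-0.0, 0.4, -0.2]
grip_width: 0.752
t 17.65 pos [0.6213 0.2004 0.0844] yaw 9.5 tiltx [-0.013 -0.003 -1.   ] q6 0.05 grip 0.752 F [-0.   0.4 -0.2]
turn [-1.5  0.   0.7] | then shift mm [  -6. -232.  259.]
turn [ 1.785e+02  1.200e+00 -1.000e-01] | then shift mm [  -6.  232. -259.]
shift now mm [  -2. -225.  265.]
```

```bash
python3 -m pendant '[[-1.5,0,0.7,0,0,0,0.5],[0,0,0,0,-33,37,0.5],[0,0,0,0,-33,37,0.5],[0,0,0,0,-33,37,0.5],[0,0,0,0,-33,37,0.5],[0,0,0,0,-33,37,0.5],[0,0,0,0,-33,37,0.5],[0,0,0,0,-33,37,0.5],[0,0,0,0,0,0,0.5],[0,0,0,0,0,0,0.5]]'; python3 plan.py .443 -.098 .09 11;  python3 -c "
import wr;wr.grab('cm1',.37,.53,-.2,-.02,.025)"
```

```text
t: 18.65
position: [0.4453, -0.1062, 0.0825]
eef_rot: [1.026, 1.311, -1.023]
ft_force: [-0.8, 0.6, -0.1]
grip_width: 0.75
t 18.65 pos [ 0.4453 -0.1062  0.0825] yaw 14.2 tiltx [ 0.005 -0.001 -1.   ] q6 -0.63 grip 0.750 F [-0.8  0.6 -0.1]
turn [ 3.2  0.1 -0.3] | then shift mm [-8. -1. -9.]
turn [-176.8    0.4    0.2] | then shift mm [-8.  1.  9.]
shift now mm [-8. -0. -9.]
```

View pics/cm1.png

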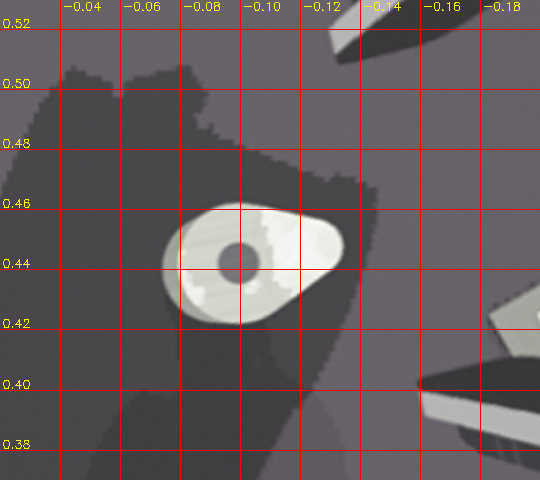

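View pics/cm1_w.png

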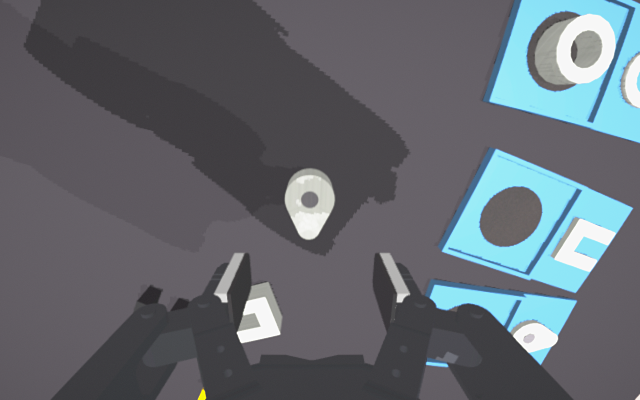

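```bash
python3 plan.py .4425 -.101 -.012 12.6 | head -2; python3 -m pendant '[[1.6,0,-0.3,10,-2,-5,0.5],[0,0,0,30,0,0,0.5],[0,0,0,25,0,0,0.5],[0,0,0,0,0,0,0.5],[0,0,0,0,0,0,0.5]]'; python3 plan.py .4425 -.101 -.012 12.6
```

```text
t 18.70 pos [ 0.4454 -0.1058  0.0824] yaw 14.2 tiltx [ 0.005 -0.001 -1.   ] q6 -0.63 grip 0.752 F [ 0.1 -1.1 -0.3]
turn [ 1.6  0.1 -0.2] | then shift mm [94. -2. -5.]
t: 19.2
position: [0.4458, -0.0967, 0.0165]
eef_rot: [1.031, 1.307, -1.033]
ft_force: [0.7, -0.5, 0.6]
grip_width: 0.752
t 19.20 pos [ 0.4458 -0.0967  0.0165] yaw 13.6 tiltx [ 0.003 -0.004 -1.   ] q6 -0.59 grip 0.752 F [ 0.7 -0.5  0.6]
turn [ 1.   0.3 -0.1] | then shift mm [28. -4.  3.]
turn [-179.     0.2    0.4] | then shift mm [28.  4. -3.]
shift now mm [28. -4.  3.]
```

```bash
python3 -m pendant '[[1,0.3,0,15,-4,3,0.5],[0,0,0,8,0,0,0.5],[0,0,0,0,0,0,0.5]]'; python3 plan.py .4425 -.101 -.012 12.6
```

```text
t: 19.5
position: [0.4448, -0.0995, -0.0045]
eef_rot: [1.044, 1.302, -1.038]
ft_force: [0.3, -0.3, 0.0]
grip_width: 0.744
t 19.50 pos [ 0.4448 -0.0995 -0.0045] yaw 12.9 tiltx [ 0.006 -0.    -1.   ] q6 -0.60 grip 0.744 F [ 0.3 -0.3  0. ]
turn [ 0.3  0.1 -0.3] | then shift mm [ 8. -3.  1.]
turn [-1.797e+02  5.000e-01  1.000e-01] | then shift mm [ 8.  3. -1.]
shift now mm [ 8. -3.  1.]
```

```bash
python3 -m pendant '[[0,0.1,-0.3,5,-2.5,1,0.5],[0,0,-0.2,3,0,0,0.3],[0,0,0,1,0,0,0]]'; python3 plan.py .4425 -.101 -.012 12.6; python3 -m pendant '[[0,0,0,0,0,0,-0.2],[0,0,0,0,0,0,-0.6],[0,0,0,0,0,0,-1],[0,0,0,0,0,0,-1],[0,0,0,0,0,0,-1],[0,0,0,0,0,0,-1]]' 70; python3 plan.py .4425 -.101 -.012 12.6
```

```text
t: 19.8
position: [0.4436, -0.101, -0.0124]
eef_rot: [1.039, 1.308, -1.042]
ft_force: [-0.4, -0.5, 0.1]
grip_width: 0.51
t 19.80 pos [ 0.4436 -0.101  -0.0124] yaw 13.0 tiltx [-0.001 -0.002 -1.   ] q6 -0.59 grip 0.510 F [-0.4 -0.5  0.1]
turn [0.4 0.1 0.1] | then shift mm [-0. -1. -0.]
turn [-1.796e+02 -1.000e-01  1.000e-01] | then shift mm [-0.  1.  0.]
shift now mm [-0. -1. -0.]
t: 20.4
position: [0.4434, -0.1009, -0.0118]
eef_rot: [1.039, 1.308, -1.042]
ft_force: [0.2, 0.6, -2.2]
grip_width: 0.432
t 20.40 pos [ 0.4434 -0.1009 -0.0118] yaw 13.0 tiltx [-0.001 -0.002 -1.   ] q6 -0.59 grip 0.432 F [ 0.2  0.6 -2.2]
turn [0.4 0.1 0.1] | then shift mm [ 0. -1. -0.]
turn [-1.796e+02 -2.000e-01  1.000e-01] | then shift mm [0. 1. 0.]
shift now mm [ 0. -1. -0.]
```

```bash
python3 -m pendant '[[0,0,0,-20,0,0,-1],[0,0,0,-40,0,0,-1],[0,0,0,-25,0,0,-1],[0,0,0,0,32,27,-1],[0,0,0,0,32,27,-1],[0,0,0,0,32,27,-1],[0,0,0,0,32,27,-1],[0,0,0,0,32,27,-1],[0,0,0,0,0,0,-1],[0,0,0,0,0,0,-1]]' 70; python3 plan.py .634 -.199 -.0065 12.6; python3 wr.py tc1 .55 .75 -.32 -.12 .004
```

```text
t: 21.4
position: [0.6333, -0.1985, 0.0734]
eef_rot: [1.038, 1.315, -1.045]
ft_force: [0.7, 0.4, -3.3]
grip_width: 0.427
t 21.40 pos [ 0.6333 -0.1985  0.0734] yaw 13.0 tiltx [-0.008  0.001 -1.   ] q6 -0.63 grip 0.427 F [ 0.7  0.4 -3.3]
turn [ 0.4 -0.1  0.4] | then shift mm [80.  1.  1.]
turn [-179.6   -0.7   -0.2] | then shift mm [80. -1. -1.]
shift now mm [80.  1.  1.]
```

View pics/tc1.png

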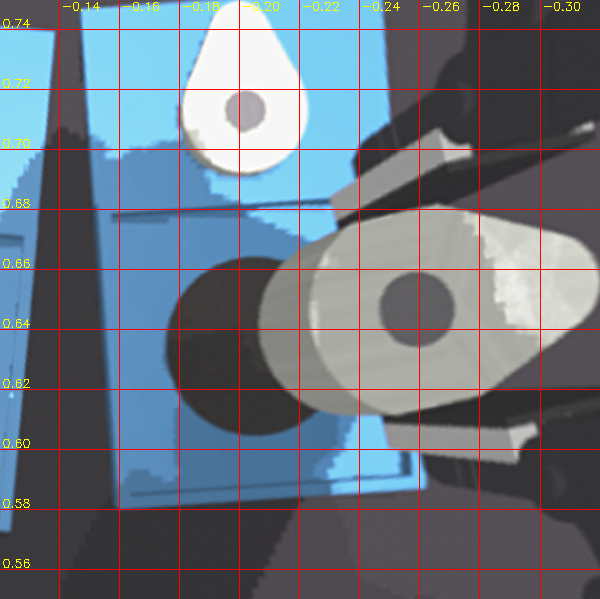

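View pics/tc1_w.png

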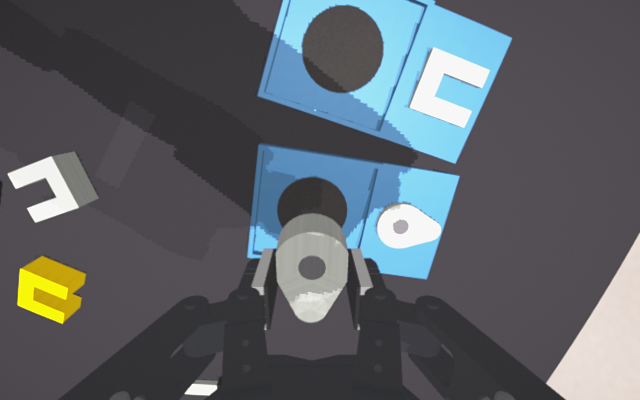

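```bash
python3 -m pendant '[[0.3,-0.1,0.4,30,1,1,-1],[0,0,0,30,0,0,-1],[0,0,0,8,0,0,-1],[0,0,0,0,0,0,-1],[0,0,0,0,0,0,-1]]' 70; python3 plan.py .634 -.199 -.0070 12.6
```

```text
t: 21.95
position: [0.6319, -0.1976, 0.0059]
eef_rot: [1.044, 1.307, -1.044]
ft_force: [0.0, -0.3, -2.9]
grip_width: 0.429
t 21.95 pos [ 0.6319 -0.1976  0.0059] yaw 12.7 tiltx [-0.001  0.001 -1.   ] q6 -0.63 grip 0.429 F [ 0.  -0.3 -2.9]
turn [ 0.1 -0.   0. ] | then shift mm [13.  2.  2.]
turn [-1.799e+02 -0.000e+00 -1.000e-01] | then shift mm [13. -2. -2.]
shift now mm [13.  2.  2.]
```

```bash
python3 -m pendant '[[0,0,0,6,2,2,-1],[0,0,0,3,0,0,-1],[0,0,0,0,0,0,-1]]' 70; python3 plan.py .634 -.199 -.0070 12.6; python3 -m pendant '[[0,0,0,3,0,0,-1],[0,0,0,0,0,0,-1]]' 70; python3 plan.py .634 -.199 -.0070 12.6
```

```text
t: 22.25
position: [0.6356, -0.1996, -0.0006]
eef_rot: [1.044, 1.303, -1.042]
ft_force: [0.3, -0.9, -3.4]
grip_width: 0.425
t 22.25 pos [ 6.356e-01 -1.996e-01 -6.000e-04] yaw 12.8 tiltx [ 0.003 -0.001 -1.   ] q6 -0.63 grip 0.425 F [ 0.3 -0.9 -3.4]
turn [ 0.2  0.1 -0.2] | then shift mm [ 6. -1. -1.]
turn [-1.798e+02  3.000e-01  1.000e-01] | then shift mm [6. 1. 1.]
shift now mm [ 6. -1. -1.]
t: 22.45
position: [0.6359, -0.1997, -0.0032]
eef_rot: [1.044, 1.302, -1.042]
ft_force: [0.0, -0.1, -3.2]
grip_width: 0.424
t 22.45 pos [ 0.6359 -0.1997 -0.0032] yaw 12.8 tiltx [ 0.004 -0.001 -1.   ] q6 -0.63 grip 0.424 F [ 0.  -0.1 -3.2]
turn [ 0.2  0.1 -0.2] | then shift mm [ 4. -2. -1.]
turn [-179.8    0.3    0.2] | then shift mm [4. 2. 1.]
shift now mm [ 4. -2. -1.]
```

```bash
python3 -m pendant '[[0,0.1,-0.2,2,-1.5,0,-1],[0,0,0,0,0,0,-1]]' 70; python3 -m pendant '[[0,0,0,2,0,0,-1],[0,0,0,0,0,0,-1]]' 70;  python3 -m pendant '[[0,0,0,1.5,0,0,-1],[0,0,0,0,0,0,-1]]' 70
```

```text
t: 22.65
position: [0.6344, -0.2001, -0.0052]
eef_rot: [1.043, 1.306, -1.044]
ft_force: [0.4, 0.7, -3.0]
grip_width: 0.429
t: 22.85
position: [0.6344, -0.2001, -0.0073]
eef_rot: [1.043, 1.306, -1.044]
ft_force: [-0.5, -0.0, -3.2]
grip_width: 0.429
t: 23.05
position: [0.6347, -0.2001, -0.0075]
eef_rot: [1.043, 1.305, -1.043]
ft_force: [-0.4, 0.2, -3.1]
grip_width: 0.425
```

```bash
python3 -m pendant '[[0,0,0,0.5,0,0,-1],[0,0,0,0,0,0,0],[0,0,0,0,0,0,0.3],[0,0,0,0,0,0,0.5],[0,0,0,0,0,0,0.5],[0,0,0,-15,0,0,0.5],[0,0,0,-40,0,0,0.5],[0,0,0,-40,0,0,0.5],[0,0,0,0,0,0,0.5]]' 60; python3 wr.py tc2 .55 .75 -.32 -.12 .029; python3 plan.py .4175 -.231 .09 -60
```

```text
t: 23.95
position: [0.6351, -0.2003, 0.0928]
eef_rot: [1.043, 1.304, -1.043]
ft_force: [0.9, -0.7, -0.6]
grip_width: 0.751
t 24.00 pos [ 0.6341 -0.1999  0.0904] yaw 12.8 tiltx [-0.001  0.    -1.   ] q6 -0.63 grip 0.754 F [-0.8  0.6 -0.3]
turn [72.8  0.   0.1] | then shift mm [  0. -81. 203.]
turn [-1.072e+02 -1.000e-01  0.000e+00] | then shift mm [   0.   81. -203.]
shift now mm [   1. -218.  -18.]
```

View pics/tc2.png

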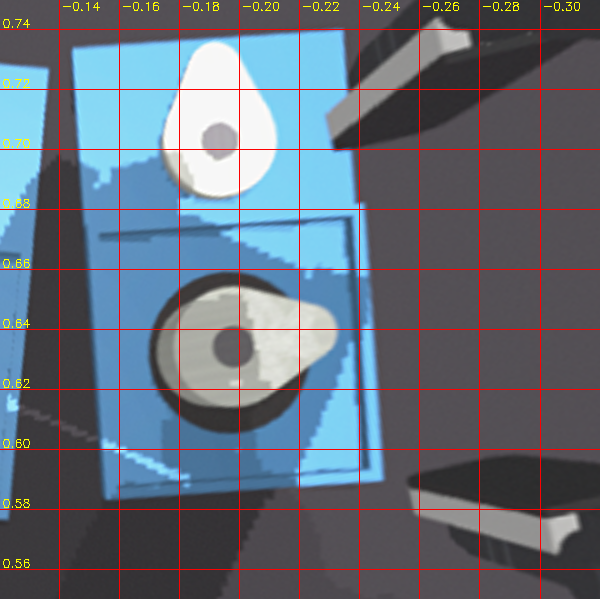

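```bash
python3 -m pendant '[[8.1,0,0,0,0,0,0.6],[8.1,0,0,0,0,0,0.6],[8.1,0,0,0,0,0,0.6],[8.1,0,0,0,0,0,0.6],[8.1,0,0,0,0,0,0.6],[8.1,0,0,0,0,0,0.6],[8.1,0,0,0,0,0,0.6],[8.1,0,0,0,0,0,0.6],[8,0,0,0,0,0,0.6],[0,0,0,0,0,0,0.6],[0,0,0,0,-13,34,0.6],[0,0,0,0,-13,34,0.6],[0,0,0,0,-13,34,0.6],[0,0,0,0,-13,34,0.6],[0,0,0,0,-13,34,0.6],[0,0,0,0,-13,32,0.6],[0,0,0,0,0,0,0.6],[0,0,0,0,0,0,0.6]]'; python3 plan.py .4175 -.231 .09 -60;  python3 -c "
import wr;wr.grab('fk1',.33,.51,-.36,-.15,.025)"
```

```text
t: 25.8
position: [0.4053, -0.2216, 0.085]
eef_rot: [1.927, 0.515, -1.952]
ft_force: [0.3, -0.5, -1.0]
grip_width: 0.806
t 25.80 pos [ 0.4053 -0.2216  0.085 ] yaw -60.8 tiltx [-0.014  0.007 -1.   ] q6 0.42 grip 0.806 F [ 0.3 -0.5 -1. ]
turn [-0.8  0.5  0.7] | then shift mm [-5. 14. -6.]
turn [179.2   1.2  -0.8] | then shift mm [ -5. -14.   6.]
shift now mm [-5. 14. -6.]
```

View pics/fk1.png

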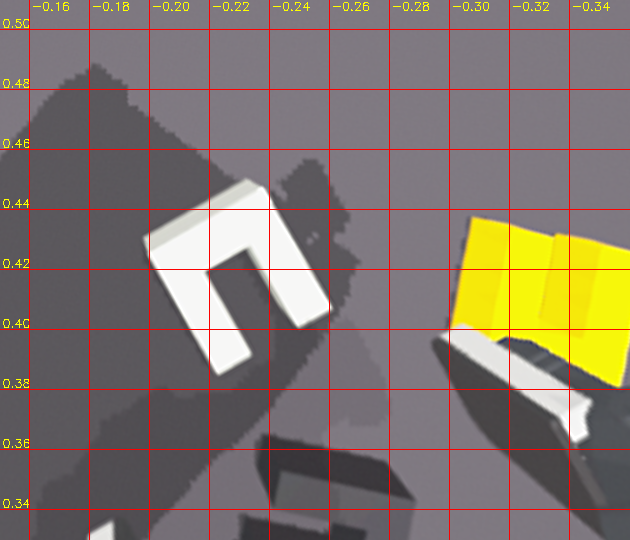

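View pics/fk1_w.png

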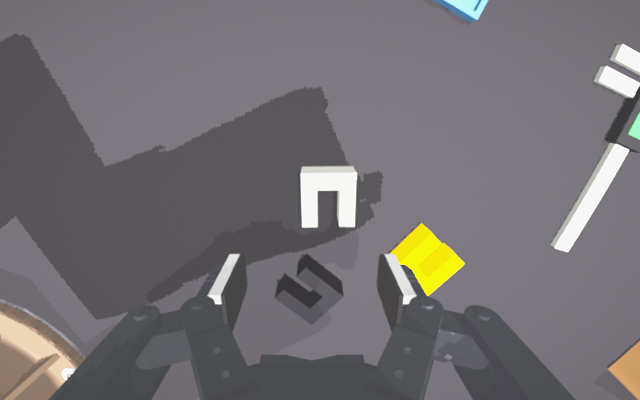

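```bash
python3 plan.py .4185 -.229 .085 -61.2 | head -2;  python3 -m pendant '[[0.3,0.5,0.7,0,13,-8,0.6],[0,0,0,30,0,0,0.6],[0,0,0,30,0,0,0.6],[0,0,0,8,0,0,0.6],[0,0,0,0,0,0,0.6]]'; python3 plan.py .4185 -.229 -.012 -61.2
```

```text
t 25.85 pos [ 0.4054 -0.2215  0.0849] yaw -60.8 tiltx [-0.015  0.007 -1.   ] q6 0.42 grip 0.803 F [-0.7 -1.2 -0.5]
turn [0.4 0.5 0.8] | then shift mm [-0. 13. -8.]
t: 26.35
position: [0.4274, -0.2317, 0.0148]
eef_rot: [1.938, 0.499, -1.926]
ft_force: [-0.1, 0.3, -0.0]
grip_width: 0.796
t 26.35 pos [ 0.4274 -0.2317  0.0148] yaw -60.7 tiltx [ 0.007 -0.005 -1.   ] q6 0.43 grip 0.796 F [-0.1  0.3 -0. ]
turn [ 0.5 -0.2 -0.4] | then shift mm [27. -7.  6.]
turn [-179.5    0.7   -0.4] | then shift mm [27.  7. -6.]
shift now mm [27. -7.  7.]
```

```bash
python3 -m pendant '[[0.5,-0.2,-0.4,12,-7,6,0.6],[0,0,0,8,0,0,0.6],[0,0,0,0,0,0,0.6]]'; python3 plan.py .4185 -.229 -.012 -61.2
```

```text
t: 26.65
position: [0.4217, -0.2297, -0.0041]
eef_rot: [1.941, 0.496, -1.934]
ft_force: [0.1, 0.7, 0.2]
grip_width: 0.8
t 26.65 pos [ 0.4217 -0.2297 -0.0041] yaw -61.1 tiltx [ 0.004 -0.002 -1.   ] q6 0.43 grip 0.800 F [0.1 0.7 0.2]
turn [ 0.1 -0.1 -0.2] | then shift mm [ 8. -2.  2.]
turn [-179.9    0.3   -0.2] | then shift mm [ 8.  2. -2.]
shift now mm [ 8. -2.  2.]
```

```bash
python3 -m pendant '[[0,-0.1,-0.3,5,-2,2,0.6],[0,-0.1,-0.2,3,0,0,0.4],[0,0,0,1,0,0,0.2]]'; python3 plan.py .4185 -.229 -.012 -61.2; python3 -m pendant '[[0,0,0,0,0,0,0],[0,0,0,0,0,0,-0.4],[0,0,0,0,0,0,-1],[0,0,0,0,0,0,-1],[0,0,0,0,0,0,-1],[0,0,0,0,0,0,-1]]' 70; python3 plan.py .4185 -.229 -.012 -61.2
```

```text
t: 26.95
position: [0.4204, -0.2297, -0.0121]
eef_rot: [1.938, 0.503, -1.94]
ft_force: [0.5, -0.3, -0.6]
grip_width: 0.6
t 26.95 pos [ 0.4204 -0.2297 -0.0121] yaw -61.0 tiltx [-0.001  0.002 -1.   ] q6 0.42 grip 0.600 F [ 0.5 -0.3 -0.6]
turn [0.2 0.  0.1] | then shift mm [-0. -1.  1.]
turn [-179.8   -0.2    0. ] | then shift mm [-0.  1. -1.]
shift now mm [-0. -2.  1.]
t: 27.55
position: [0.4205, -0.2297, -0.0115]
eef_rot: [1.938, 0.503, -1.94]
ft_force: [-0.2, 0.3, -2.5]
grip_width: 0.49
t 27.55 pos [ 0.4205 -0.2297 -0.0115] yaw -61.0 tiltx [-0.001  0.002 -1.   ] q6 0.42 grip 0.490 F [-0.2  0.3 -2.5]
turn [0.2 0.  0.1] | then shift mm [ 0. -2.  1.]
turn [-179.8   -0.2    0. ] | then shift mm [ 0.  2. -1.]
shift now mm [ 0. -2.  1.]
```

```bash
python3 -m pendant '[[0,0,0,-20,0,0,-1],[0,0,0,-40,0,0,-1],[0,0,0,-25,0,0,-1],[0,0,0,0,-4,-36,-1],[0,0,0,0,-5,-37,-1],[0,0,0,0,-5,-37,-1],[0,0,0,0,-5,-37,-1],[0,0,0,0,-5,-37,-1],[0,0,0,0,-4,-37,-1],[0,0,0,0,-4,-37,-1],[0,0,0,0,0,0,-1],[0,0,0,0,0,0,-1]]' 70; python3 plan.py .632 -.0757 -.0065 -61; python3 wr.py tf1 .54 .74 -.18 .02 .004
```

```text
t: 28.75
position: [0.6378, -0.0703, 0.0752]
eef_rot: [1.939, 0.504, -1.944]
ft_force: [-0.5, 0.4, -2.6]
grip_width: 0.484
t 28.75 pos [ 0.6378 -0.0703  0.0752] yaw -61.2 tiltx [-0.004  0.004 -1.   ] q6 0.85 grip 0.484 F [-0.5  0.4 -2.6]
turn [-0.2  0.1  0.3] | then shift mm [82.  2.  8.]
turn [ 1.798e+02  5.000e-01 -1.000e-01] | then shift mm [82. -2. -8.]
shift now mm [82.  2.  8.]
```

View pics/tf1.png

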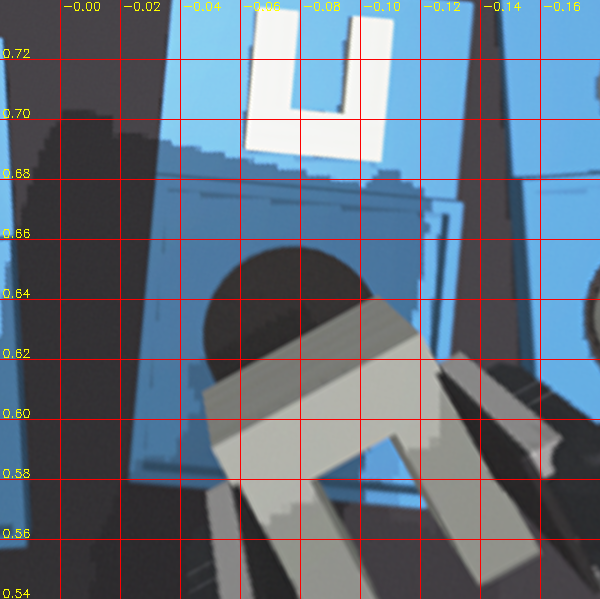

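View pics/tf1_w.png

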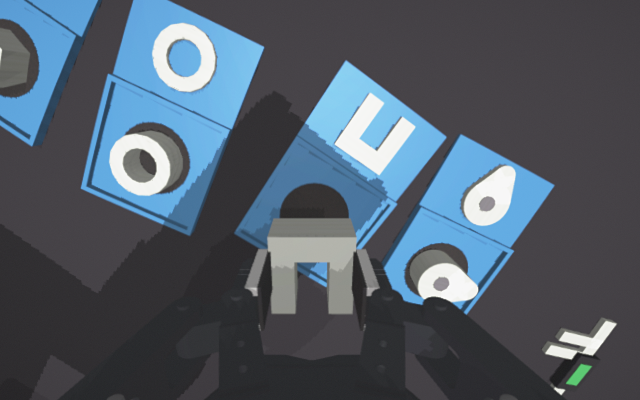

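```bash
python3 -m pendant '[[0,0.1,0.3,30,2,8,-1],[0,0,0,30,0,0,-1],[0,0,0,8,0,0,-1],[0,0,0,0,0,0,-1],[0,0,0,0,0,0,-1]]' 70; python3 plan.py .632 -.0757 -.0065 -61
```

```text
t: 29.3
position: [0.6296, -0.0792, 0.0077]
eef_rot: [1.944, 0.494, -1.94]
ft_force: [-0.2, -0.1, -2.4]
grip_width: 0.492
t 29.30 pos [ 0.6296 -0.0792  0.0077] yaw -61.4 tiltx [ 0.002 -0.    -1.   ] q6 0.84 grip 0.492 F [-0.2 -0.1 -2.4]
turn [-0.4 -0.1 -0.1] | then shift mm [14. -2. -4.]
turn [ 1.796e+02 -1.000e-01  1.000e-01] | then shift mm [14.  2.  4.]
shift now mm [14. -2. -4.]
```

```bash
python3 -m pendant '[[0,-0.1,-0.1,7,-2,-4,-1],[0,0,0,3,0,0,-1],[0,0,0,0,0,0,-1]]' 70; python3 plan.py .632 -.0757 -.0065 -61;  python3 -m pendant '[[0,0,0,3,0,0,-1],[0,0,0,0,0,0,-1]]' 70; python3 plan.py .632 -.0757 -.0065 -61
```

```text
t: 29.6
position: [0.6336, -0.0758, -0.0001]
eef_rot: [1.945, 0.493, -1.939]
ft_force: [0.0, -0.2, -2.1]
grip_width: 0.487
t 29.60 pos [ 6.336e-01 -7.580e-02 -1.000e-04] yaw -61.5 tiltx [ 0.003 -0.    -1.   ] q6 0.85 grip 0.487 F [ 0.  -0.2 -2.1]
turn [-0.5 -0.1 -0.1] | then shift mm [ 6. -1.  1.]
turn [ 1.795e+02 -1.000e-01  2.000e-01] | then shift mm [ 6.  1. -1.]
shift now mm [ 6. -1.  1.]
t: 29.8
position: [0.6339, -0.0757, -0.0028]
eef_rot: [1.945, 0.493, -1.938]
ft_force: [0.1, -0.5, -2.0]
grip_width: 0.487
t 29.80 pos [ 0.6339 -0.0757 -0.0028] yaw -61.4 tiltx [ 0.004 -0.    -1.   ] q6 0.85 grip 0.487 F [ 0.1 -0.5 -2. ]
turn [-0.4 -0.2 -0.1] | then shift mm [ 4. -1.  2.]
turn [179.6  -0.2   0.3] | then shift mm [ 4.  1. -2.]
shift now mm [ 4. -1.  2.]
```

```bash
python3 -m pendant '[[0,-0.2,-0.1,2,-1,2,-1],[0,0,0,0,0,0,-1]]' 70;  python3 -m pendant '[[0,0,0,2,0,0,-1],[0,0,0,0,0,0,-1]]' 70; python3 -m pendant '[[0,0,0,1.5,0,0,-1],[0,0,0,0,0,0,-1]]' 70
```

```text
t: 30.0
position: [0.6316, -0.0757, -0.0048]
eef_rot: [1.942, 0.494, -1.942]
ft_force: [0.3, -0.8, -2.0]
grip_width: 0.493
t: 30.2
position: [0.6315, -0.0757, -0.007]
eef_rot: [1.942, 0.494, -1.942]
ft_force: [0.3, 0.5, -2.6]
grip_width: 0.488
t: 30.4
position: [0.6319, -0.0759, -0.0073]
eef_rot: [1.942, 0.493, -1.941]
ft_force: [-0.3, 0.6, -2.4]
grip_width: 0.488
```

```bash
python3 -m pendant '[[0,0,0,0.5,0,0,-1],[0,0,0,0,0,0,0.1],[0,0,0,0,0,0,0.3],[0,0,0,0,0,0,0.5],[0,0,0,0,0,0,0.5],[0,0,0,-15,0,0,0.5],[0,0,0,-40,0,0,0.5],[0,0,0,-40,0,0,0.5],[0,0,0,-45,0,0,0.5],[0,0,0,-45,0,0,0.5],[0,0,0,0,0,0,0.5],[0,0,0,0,0,0,0.5]]' 60; python3 wr.py fin .54 .74 -.18 .02 .029; python3 -c "
from h import *
D=bot.camera('side');save('finside',cv2.resize(D['image'][60:380,220:470],(470,600)))"; python3 plan.py
```

```text
t: 31.6
position: [0.6315, -0.0757, 0.1903]
eef_rot: [1.945, 0.492, -1.938]
ft_force: [0.2, -0.5, -0.6]
grip_width: 0.75
t 31.70 pos [ 0.6316 -0.0756  0.1894] yaw -61.4 tiltx [ 0.003 -0.001 -1.   ] q6 0.85 grip 0.753 F [-0.2 -0.2 -0.9]
```

View pics/fin_w.png

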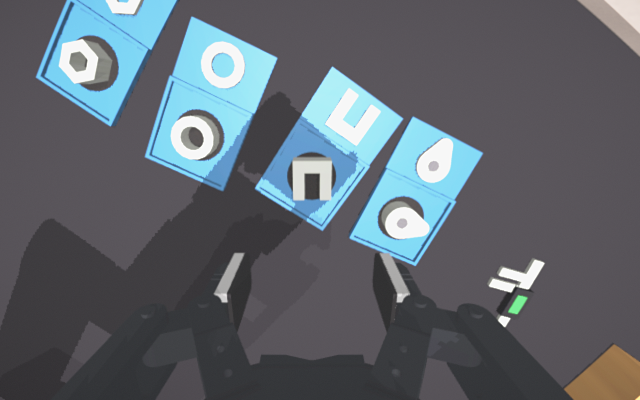

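View pics/fin.png

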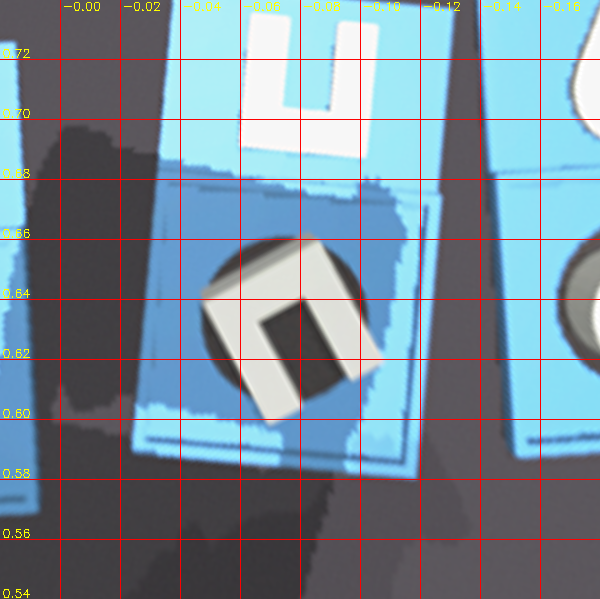

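View pics/finside.png

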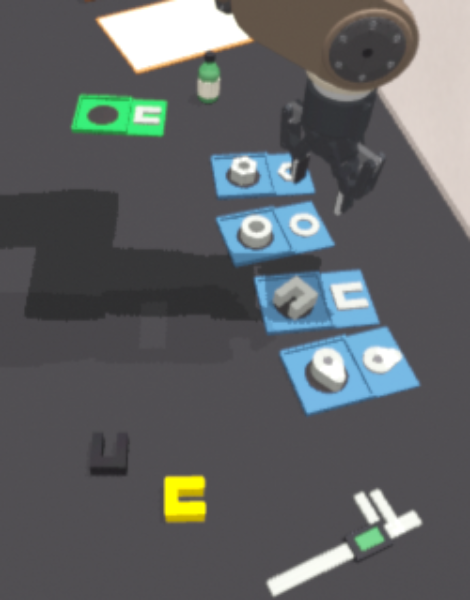

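The pictures show all four parts lying flat and centred: hex (243,170), ring (256,232), fork (295,297) and cam (328,370) in the side crop. The wrist map puts the fork's centre at about (0.630, -0.078), and the tray's middle is at (0.628, -0.078). The oil bottle and the caliper have not moved.

```bash
python3 -c "
from station import bot
s=bot.read_state();print(s['t'],s['position'],s['grip_width'])
print(bot.hand_in())"
```

```text
31.7 [ 0.63158665 -0.0756488   0.18935864] 0.7532561437727452
the job is handed in; nothing more can be done
None
```

I put the ring, hex, cam and fork into their matching blue trays and released them. The job was handed in at 31.7 s with the gripper clear, about 19 cm up; no verdict was reported.

- **Placement:** wrist pictures after each release show every part flat and about 0–4 mm from its tray's middle. The hex looked farthest off, at about 3–4 mm. A last side picture agreed by eye.
- **Bystanders:** the oil bottle, the caliper, the black and yellow forks and the green tray looked unmoved. I only compared these by eye and measured no displacement.
- **One check that disagreed:** the fingertips appeared to sit about 25 mm behind the stated TCP. My first close on the ring shut just above it without moving it, so I grasped and placed with the TCP 7–12 mm below z = 0, and all the grips then held.

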